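# Lock the portafilter into the lever coffee press

## Robot

A 6-joint arm with a two-finger parallel gripper is mounted at the origin on the work surface. World frame = base frame: x ahead of the robot, y to its left, z up, the work surface at z = 0. Lengths are in mm, angles in rad, forces in N, time in s.
With the tool pointing down it reaches from about 300 to 775 mm from the base axis. Payload 14.6 kg.
Tool frame: the origin (TCP) lies on the centre line of the jaws, within the pads' length; the fingertips stand 22 mm ahead of it and the grasp point (between the pads) lies 3 mm ahead of it (manip.tcp_to_tips is the distance from the TCP to the fingertips, in mm); z points along the fingers, y is the direction in which the jaws open and shut (so a half turn about z gives the same grasp; the last joint's range is limited). The gripper opens to 94 mm and grips with 3 to 60 N. Pads are 16 mm wide; open, the fingers measure 119 mm over their backs; the gripper's body (75 mm by 177 mm) begins 78 mm behind the grasp point.
Start: joints at [1.121, 0.3, 1.521, -0, 1.321, -0.067], TCP at [205.432, 510.183, 194.846] pointing down, gripper open.
Joint ranges: [-3.03, 3.03], [-0.79, 2.21], [0.23, 2.52], [-1.04, 4.18], [0, 3.07], [-2.55, 2.55]. Speed limits (rad/s): [2.22, 2.22, 2.57, 3.14, 3.14, 3.14].

## Interface

Orientations are given as [roll, pitch, yaw] about the fixed x, y, z axes, in that order (R = Rz(yaw) Ry(pitch) Rx(roll)).
In Python, from cell import manip, vision, workorder gives the robot as it stands.
- The arm moves only by the tool carry_out, never from a script. Its argument "deltas" is a list of rows, each a list of 3 entries, a list of its own where there are three numbers: the shift along the tool's x, y, z in cm, then the turn about the tool's z in degrees, then the opening, from 0 (shut) to 1 (fully open). A call has 1 to 20 rows; each row shifts and turns the commanded pose from where the row before left it, along the tool's axes as they then stand; what a row does not reach is not made up. A row lasts 1/12 s, in which the tool goes at most 41.7 mm and 7.16 degrees, less where a joint would pass 70% of its speed; a pose out of reach is approached as far as the arm can. A call with a gripper value outside its range is refused whole. The fingers move at their own pace and stop on an object; "grip_force" is the grip in N (left out, the last holds). Time passes only in rows, so rows that do not move let the fingers close. It gives the time, the measured TCP pose, the force and the opening at its end, in the units of the state.
- manip.read_state(): the state, without advancing time (a new reading comes with each control period).
- vision.camera(name): name is "scene" or "side" or "wrist"; returns (picture, depth): 384x512x3 uint8, red, green, blue; 384x512 float32, mm along the optical axis (not along the pixel's ray), 0 where there is no reading.
- vision.calibration(name): a dict with "mtx" (3x3 intrinsics, pixels), "eye" and "orientation" of the camera in the world. Camera axes: x right, y down, z forward; pixel columns grow to the right and rows downward; lengths in mm; the calibration is good to about 2 mm. The wrist camera is an equidistant fisheye: a pixel r from the principal point sees the ray r / f radians off the axis. A picture is of the moment at which its call begins: read the wrist's pose just before it. calibration takes no time and is no camera call; for the wrist camera it gives the pose at the moment of the call.
- workorder.sign_off(): hands the job in, once; it reports no verdict.
The state is a dict: "clock": time; "joints": joint angles; "qd": joint speeds; "effort": joint torques, N m; "eef_pos": TCP position; "eef_rot": TCP orientation; "wrist_force": force on the tool from outside, world axes, zero at the start; "moment": the same for the moment, N m; "finger_gap": finger opening in mm.
Only numpy, scipy, OpenCV 4.12 (cv2) and the standard library are available. Lean on these libraries where they do the work, as an engineer would, in place of code of your own. Each camera call takes 0.05 s, during which the arm holds its last target.

## Task

Put the empty portafilter away in the lever coffee press: lift it up into the group with its handle swung off to the left so that the lugs go through the gaps, then turn the handle round towards the front until it is firmly tight against the gasket, and let go so that it hangs locked by itself. Go by feel: the gasket is worn by an unknown amount, so how far the handle has to go differs, and do not force, jam or overtighten it. Leave everything else on the counter where it is.

Things in the scene. Friction and masses are not known exactly. Their poses are not given: they have to be found in the camera images.
- pf_grip (a point): Grasping point of the portafilter: middle of its straight dark wooden handle (flat-sided bar 24 mm wide, 28 mm high, 108 mm long), 110 mm from the basket's axis, half-way up. About 0.28 kg, heavy at the basket, whose weight may tip the head down in the grip. It stands on its basket, this point 34 mm above the counter. Axes: x along the handle from its end towards the basket; z up.
- pf_rim (a point): Centre of the portafilter's open rim, the top of its round steel head: 64 mm in diameter, 62 mm above its underside; 110 mm along x from pf_grip and 28 mm above it. Two lugs stand out from the head, square to the handle (along +y and -y), to 39 mm from the axis, 14 mm wide, 8 mm high, undersides 12 mm below the rim. Axes as pf_grip; z is the head's axis.
- press_mouth (a point): Centre of the press's mouth: lower face of its round steel collar (94 mm outside), open downwards, 200 mm above the counter. x from the front of the press (robot's side) to its back, z up the group's axis. The head (play 2 mm all round) enters from below, lugs in the two gaps, when the portafilter's x is turned 50 degrees clockwise (from above) from this x: handle off to the left (+y).
- press_gap (a point): Lower edge of one of the collar's two gaps (20 mm wide, 37 mm from the axis; the other is opposite). Elsewhere lugs strike the ledges from below. Lugs are above the ledges with the rim 16 mm above press_mouth; the handle then turns counterclockwise (from above) and the ledges, being ramps, lift the rim: 16 mm + 6 mm per rad from entry. It stops dead 80 degrees from entry. Axes as press_mouth.
- press_gasket (a point): On the axis, 19.6 mm above press_mouth: about where the rubber gasket's lower face is; the real face lies up to 2.2 mm lower or higher, by wear and seating. It yields 60 N per mm. The ramps squeeze the rim on it: well tight at 0.65 mm, some 8 degrees after turning begins to resist, 17 to 64 degrees past entry; the handle then pushes back with about 6.5 N at pf_grip (5 to 8). Friction holds it.
- portafilter: The whole portafilter, steel head and wooden handle. Origin at the centre of the basket's underside (62 mm under pf_rim); x from the handle towards the basket, z up.
- press: Lever coffee press, fixed, about 0.4 m high: grey foot 235 by 150 by 28 mm with drip grille, two posts at the back, upright steel group (94 mm wide) with a gauge at its front, lever reaching back. Origin on the counter under the group's axis; x from front to back; the foot spans x -90 to 145 mm.
- tamper: Steel coffee tamper, 53 mm wide, 84 mm high, standing; origin under its centre. Leave alone.
- measuring_cup: Steel measuring cup with handle, 68 mm wide, 62 mm high; origin under its centre. Leave alone.
- rice_bowl: White ceramic rice bowl, 116 mm wide, 60 mm high; origin under its centre. Leave alone.
- chopstick_rest: Wooden chopstick rest, 60 by 18 by 13 mm; origin under its centre. Leave alone.
- bento_lid0: Largest bento lid, 165 by 12 by 105 mm, upright in the steel lid rack; origin at the middle of its lower edge. Leave alone.
- bento_lid1: Middle bento lid, 153 by 12 by 97 mm, upright in the rack; origin at the middle of its lower edge. Leave alone.
- bento_lid2: Smallest bento lid, 141 by 12 by 89 mm, upright in the rack; origin at the middle of its lower edge. Leave alone.

How it is judged (in metres and radians):
On the way, in this order (a step that is already met when the one before it is completed fails the run):
1. the portafilter is up in the collar with its lugs through the gaps (horizontal distance between pf_rim and press_mouth below 0.005 m and z of pf_rim in the frame of press_mouth above 0.0145 m), for 0.2 s.
2. its handle has been turned round towards the front, lugs on the ledges (all of step 1 and angle between the x axis of pf_rim and the x axis of press_mouth, either way round below 0.66 rad), for 0.2 s.
At the end, for the whole second after the job is handed in: The portafilter hangs locked and still in the group with nothing holding it: rim over 14.5 mm up inside, within 5 mm of the axis, tilted under 0.07 rad, handle within 0.66 rad of straight ahead, bearing on the press with 20 to 55 N (all of step 2 and angle between pf_rim's own z axis and vertical below 0.07 rad and contact force between portafilter and press between 20 and 55 N and linear speed of portafilter below 0.01 m/s); the robot touches nothing.
It fails at once if the portafilter is forced, jammed or overtightened: it bears on the press with more than 70 N (contact force between portafilter and press above 70 N).
It fails at once if a bystander (tamper, cup, bowl, chopstick rest or bento lid) is moved more than 30 mm (distance of any of tamper, measuring_cup, rice_bowl, chopstick_rest, bento_lid0, bento_lid1, bento_lid2 from where it was at the start of the episode above 0.03 m).
It also fails if it takes over 72 s, if anything falls off the work surface, if the arm or the gripper's body presses on something with over 40 N, if the wrist force passes 120 N, or if a joint passes its speed limit or range.

## Working session

There is one attempt and no reset: what is moved stays moved. The work goes in short steps, Python scripts to look and compute and a tool call to move; the robot and the scene stay as the last step left them, time stands still between calls to the robot, and variables do not carry over. Pictures are saved under pics/ and viewed, and the job is handed in when it is done.

Besides the shell and the picture viewer there is one more tool, called after ">>>" by a JSON object that holds its "api" and its "payload", one argument or row to a line. carry_out: Moves the arm, as the interface text tells. Its arguments: {"type":"object","properties":{"deltas":{"type":"array","items":{"type":"array"}},"grip_force":{"type":"number"}},"required":["deltas"]}

```bash
ls; mkdir -p pics; python3 - <<'E'
from cell import manip, vision, workorder
import cv2
print(manip.read_state())
for n in ("scene","side","wrist"):
    c=vision.calibration(n); print(n,c)
    p,d=vision.camera(n)
    cv2.imwrite(f"pics/{n}0.png",p[:,:,::-1])
    import numpy as np; np.save(f"pics/{n}0.npy",d)
E
```

```text
pics
{'clock': 0.0, 'joints': array([ 1.12140473e+00,  3.00443866e-01,  1.52160592e+00, -4.50555072e-06,
        1.32073417e+00, -6.65801163e-02]), 'qd': array([-0.00067787,  0.00018814, -0.00068362,  0.00090296, -0.00309123,
       -0.00118814]), 'effort': array([-2.68998869e-03, -5.31814528e+01, -3.52724004e+01,  7.07170763e-02,
        2.43768393e-02, -1.83145171e-04]), 'eef_pos': array([205.30670283, 509.92612618, 194.2907833 ]), 'eef_rot': array([-3.14040371e+00, -7.49036800e-05,  2.75878224e+00]), 'wrist_force': array([-0.07603497,  0.43689537, -0.06373784]), 'moment': array([-0.02698864,  0.00563432, -0.03713393]), 'finger_gap': 94.24326418376583}
scene {'mtx': array([[417.28404034,   0.        , 250.09418292],
       [  0.        , 417.28404034, 188.04012403],
       [  0.        ,   0.        ,   1.        ]]), 'eye': array([1116.30420126,   61.81121631, 1138.4055758 ]), 'orientation': array([-2.61440809,  0.00279236,  1.70082383])}
side {'mtx': array([[383.66381763,   0.        , 252.53097273],
       [  0.        , 383.66381763, 197.37045894],
       [  0.        ,   0.        ,   1.        ]]), 'eye': array([ 122.72018962, -623.36820625,  743.22250701]), 'orientation': array([-2.24242233, -0.00753642, -0.60762277])}
wrist {'mtx': array([[297.31863964,   0.        , 254.16801748],
       [  0.        , 297.31863964, 190.97318309],
       [  0.        ,   0.        ,   1.        ]]), 'eye': array([126.06045103, 542.30378384, 383.98600554]), 'orientation': array([2.85074964e+00, 1.33857471e-03, 1.18738115e+00])}
```

View pics/scene0.png

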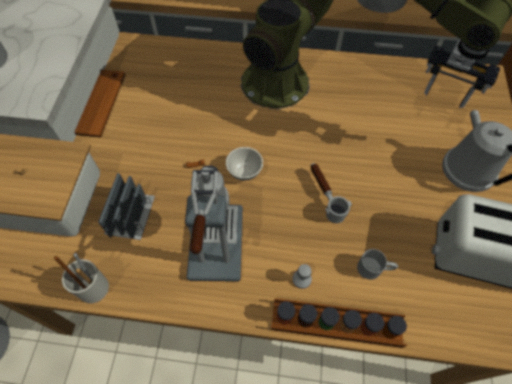

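View pics/side0.png

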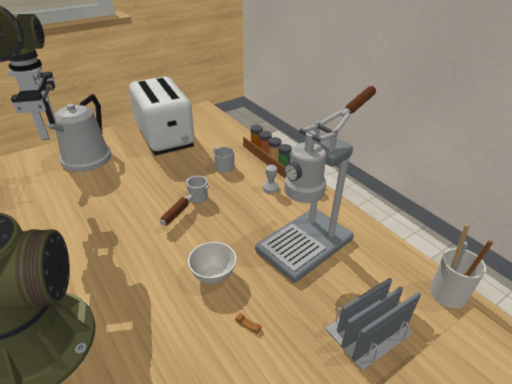

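View pics/wrist0.png

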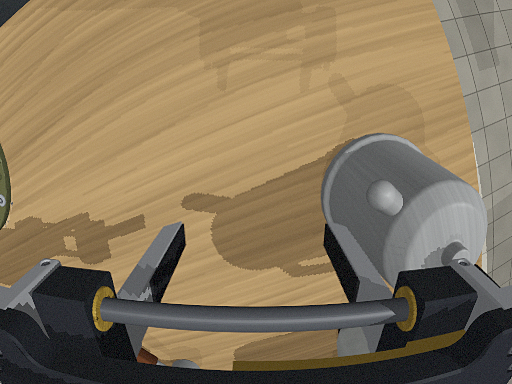

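```bash
cat > h.py <<'E'
import numpy as np, cv2
from scipy.spatial.transform import Rotation as R
from cell import manip, vision, workorder
def Rm(e): return R.from_euler('xyz',e).as_matrix()
def cloud(c,d):
    v,u=np.mgrid[:d.shape[0],:d.shape[1]]
    K=c['mtx']; x=(u-K[0,2])/K[0,0]; y=(v-K[1,2])/K[1,1]
    P=np.stack([x*d,y*d,d],-1)
    return P@Rm(c['orientation']).T+c['eye']
def plane(c,uv,z):
    K=c['mtx']; uv=np.atleast_2d(uv).astype(float)
    r=np.c_[(uv[:,0]-K[0,2])/K[0,0],(uv[:,1]-K[1,2])/K[1,1],np.ones(len(uv))]@Rm(c['orientation']).T
    return c['eye']+r*((z-c['eye'][2])/r[:,2])[:,None]
def proj(c,P):
    p=(np.atleast_2d(P)-c['eye'])@Rm(c['orientation']); K=c['mtx']
    return np.c_[K[0,0]*p[:,0]/p[:,2]+K[0,2],K[1,1]*p[:,1]/p[:,2]+K[1,2]]
E
python3 - <<'E'
from h import *
for n,(u0,v0,u1,v1) in (("scene",(170,140,370,300)),("side",(140,80,400,300))):
    im=cv2.imread(f"pics/{n}0.png")[v0:v1,u0:u1]
    cv2.imwrite(f"pics/{n}_crop.png",cv2.resize(im,None,fx=3 if n=='side' else 4,fy=3 if n=='side' else 4,interpolation=cv2.INTER_CUBIC)[:600,:800])
    c=vision.calibration(n); d=np.load(f"pics/{n}0.npy"); P=cloud(c,d); P[d==0]=np.nan
    np.save(f"pics/{n}P.npy",P)
    for (u,v) in ([(338,208),(315,168),(210,260),(225,300),(245,165),(374,264)] if n=='scene' else [(197,183),(170,215),(290,250),(305,190),(212,262)]):
        print(n,u,v,P[v,u].round(1))
E
```

```text
scene 338 208 [507.6 245.8  22.6]
scene 315 168 [387.6 167.6  44.5]
scene 210 260 [ 721.1 -106.2   27.7]
scene 225 300 [ 8.19e+02 -4.94e+01 -7.00e-01]
scene 245 165 [380.1 -54.3   7.1]
scene 374 264 [664.9 354.4   5. ]
side 197 183 [532.1 256.7  38.6]
side 170 215 [395.8 158.7  45.1]
side 290 250 [ 594.4 -121.6   31.2]
side 305 190 [ 601.1 -143.3  234.3]
side 212 262 [417.2 -30.9  14.5]
```

View pics/scene_crop.png

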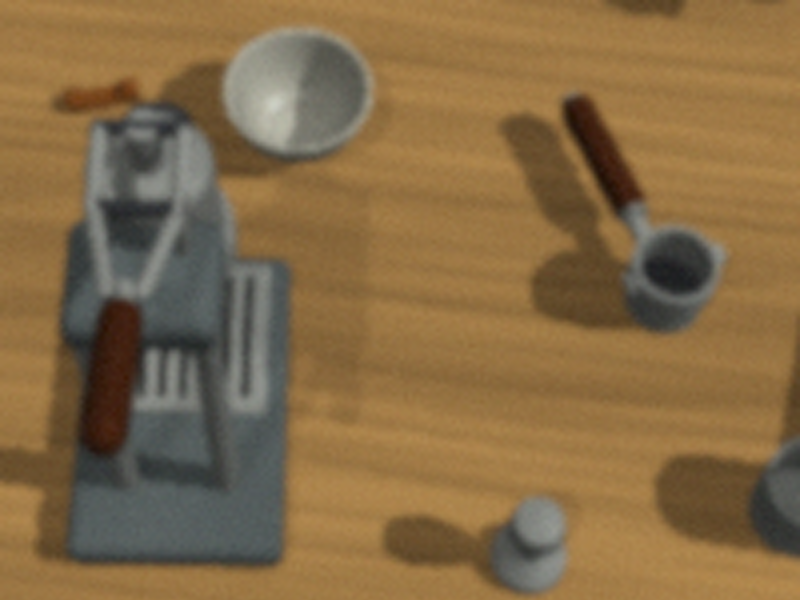

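View pics/side_crop.png

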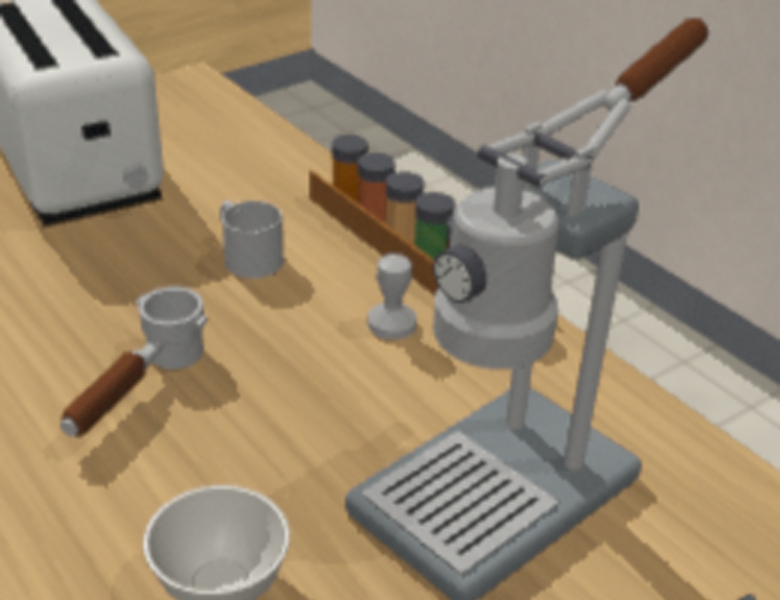

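```bash
cat > m.py <<'E'
from h import *
from scipy.optimize import least_squares
def circ(p,r=None):
    x0=np.r_[np.median(p,0),40 if r is None else r]
    f=lambda q: np.hypot(p[:,0]-q[0],p[:,1]-q[1])-(q[2] if r is None else r)
    s=least_squares(f,x0,loss='soft_l1',f_scale=1.0); return s.x, np.median(abs(f(s.x)))
def sel(P,x,y,z): 
    with np.errstate(invalid='ignore'):
        return (P[...,0]>x[0])&(P[...,0]<x[1])&(P[...,1]>y[0])&(P[...,1]<y[1])&(P[...,2]>z[0])&(P[...,2]<z[1])
E
python3 - <<'E'
from m import *
for n in("scene","side"):
    P=np.load(f"pics/{n}P.npy"); im=cv2.imread(f"pics/{n}0.png")
    print(n,"counter z",np.nanmedian(P[sel(P,(350,700),(50,150),(-15,15))][:,2]))
    m=sel(P,(450,560),(200,310),(56,68)); p=P[m]; print("rim",len(p),circ(p[:,:2]), circ(p[:,:2],32), p[:,2].max())
    m=sel(P,(450,560),(200,310),(8,48)); p=P[m]; print("wall",len(p),circ(p[:,:2],30))
    hsv=cv2.cvtColor(im,cv2.COLOR_BGR2HSV)
    m=sel(P,(350,500),(120,260),(18,60)); p=P[m]
    c=p[:,:2].mean(0); U,S,V=np.linalg.svd(p[:,:2]-c); 
    t=(p[:,:2]-c)@V[0]; print("handle",len(p),c,np.degrees(np.arctan2(V[0,1],V[0,0])),t.min(),t.max(),np.median(p[:,2]))
    m=sel(P,(450,800),(-250,-40),(22,33)); p=P[m][:,:2].astype(np.float32); print("foot",len(p),cv2.minAreaRect(p), p.min(0),p.max(0))
    for z in range(195,330,10):
        m=sel(P,(480,680),(-210,-60),(z,z+10)); p=P[m]
        if len(p)>10: print(z,len(p),circ(p[:,:2]),circ(p[:,:2],47))
E
```

```text
scene counter z -0.95725617295966
rim 142 (array([522.23293531, 241.52697748,  29.95928116]), np.float64(1.411901167003311)) (array([522.10182934, 241.92039237,  32.        ]), np.float64(2.5659130057007946)) 66.83021642964559
wall 370 (array([520.29392305, 233.33187897,  30.        ]), np.float64(6.862870529191767))
handle 415 [444.37406915 201.1096805 ] 34.63978949089192 -85.26994318184808 78.02741356439618 44.00371283430127
foot 1921 ((616.142822265625, -107.64382934570312), (329.5120544433594, 135.11192321777344), 0.240219384431839) [ 451.18555 -174.9873 ] [781.0834   -40.025143]
225 28 (array([-43933.16089919, 194232.84522465, 199340.18856862]), np.float64(1.1494699743780075)) (array([ 630.88256641, -108.81545219,   47.        ]), np.float64(1.3804686037377323))
275 17 (array([ 626.34804732, -113.56008689,   46.87310679]), np.float64(0.38808833592716496)) (array([ 626.44131863, -113.71692206,   47.        ]), np.float64(0.40695715727591164))
285 53 (array([ 624.51342547, -109.76424834,   44.09942905]), np.float64(1.5083840689557562)) (array([602.42164399, -64.74553592,  47.     
[... 3160 characters left out ...]
636.56168597, -105.7939598 ,   43.9794335 ]), np.float64(1.8344082678807538)) (array([ 637.28769378, -102.29063315,   47.        ]), np.float64(2.1981476291628788))
305 459 (array([ 629.10221822, -112.07000732,   27.78016722]), np.float64(5.743403582694551)) (array([ 604.78072758, -155.52244209,   47.        ]), np.float64(13.604693008555365))
315 52 (array([ 654.67393939, -105.34459632,   32.10130797]), np.float64(1.6050343980236388)) (array([659.90631903, -85.03220882,  47.        ]), np.float64(1.4640795688359276))
325 70 (array([ 654.22140397, -107.27400159,   31.23213797]), np.float64(1.8575644392023438)) (array([630.75003292, -71.01674521,  47.        ]), np.float64(3.502330864936752))
```

```bash
python3 - <<'E'
from m import *
for n in("scene","side"):
    P=np.load(f"pics/{n}P.npy"); im=cv2.imread(f"pics/{n}0.png").astype(int)
    bl=(im[...,0]-im[...,2])>-5
    m=sel(P,(500,800),(-250,-20),(21,34))&bl
    m=cv2.morphologyEx(m.astype(np.uint8),cv2.MORPH_OPEN,np.ones((3,3)))
    k,l,st,_=cv2.connectedComponentsWithStats(m); 
    for i in range(1,k):
        if st[i,4]<40: m[l==i]=0
    c=vision.calibration(n)
    v,u=np.nonzero(m); q=plane(c,np.c_[u,v],28)[:,:2].astype(np.float32)
    h=cv2.convexHull(q); print(n,len(q),cv2.minAreaRect(q))
    b=cv2.boxPoints(cv2.minAreaRect(q)); print(b.round(1))
    a=cv2.approxPolyDP(h,8,True)[:,0]; print(a.round(1))
    for i in range(len(a)):
        e=a[(i+1)%len(a)]-a[i]; print(np.linalg.norm(e).round(1),(np.degrees(np.arctan2(e[1],e[0]))%90).round(2))
    # wood handle
    hs=cv2.cvtColor(cv2.imread(f"pics/{n}0.png"),cv2.COLOR_BGR2HSV)
    w=sel(P,(350,500),(120,260),(30,60))&(hs[...,2]<130)&(im[...,2]-im[...,0]>25)
    v,u=np.nonzero(w); print("wood",len(u),cv2.minAreaRect(np.c_[u,v].astype(np.float32)))
    q=plane(c,np.c_[u,v],44)[:,:2]; r=cv2.minAreaRect(q.astype(np.float32)); print(r)
    ct=q.mean(0);V=np.linalg.svd(q-ct)[2][0]; print(ct,np.degrees(np.arctan2(V[1],V[0]))%180)
    g=P[sel(P,(540,600),(-170,-60),(235,290))]; 
    print("gauge", len(g), g.min(0),np.median(g,0),g.max(0))
E
```

```text
scene 1983 ((662.3001708984375, -101.06819152832031), (227.2980194091797, 142.19664001464844), 6.241971969604492)
[[ 541.6  -42.7]
 [ 557.1 -184.1]
 [ 783.  -159.4]
 [ 767.5  -18. ]]
[[ 782.1 -150.7]
 [ 765.2  -20.6]
 [ 544.9  -46.6]
 [ 545.8  -79.8]
 [ 710.9 -165.3]]
131.2 7.4
221.8 6.74
33.3 1.52
186.0 62.64
72.6 11.6
wood 258 ((321.2961730957031, 180.29299926757812), (37.51008605957031, 8.69914722442627), 61.3895378112793)
((428.71405029296875, 188.47360229492188), (128.90939331054688, 28.597475051879883), 27.957046508789062)
[421.38285326 185.41407542] 27.933323381554924
gauge 13 [ 576.72050629 -128.62224107  280.41985588] [580.49280103 -98.2805122  286.16825385] [584.3890408  -92.5503456  289.13922222]
side 3020 ((652.62841796875, -112.90074157714844), (233.34197998046875, 147.48973083496094), 6.430215835571289)
[[ 528.4  -52.7]
 [ 545.  -199.2]
 [ 776.8 -173.1]
 [ 760.3  -26.6]]
[[ 774.1 -164.9]
 [ 755.6  -42.1]
 [ 710.9  -32.7]
 [ 530.9  -61.5]
 [ 554.5 -197.1]]
124.2 8.53
45.7 78.16
182.3 9.08
137.7 9.87
221.9 8.36
wood 273 ((174.939453125, 209.99815368652344), (9.338094711303711, 31.269765853881836), 46.7357063293457)
((417.9752502441406, 172.06651306152344), (112.91329193115234, 34.004661560058594), 27.78251075744629)
[417.23029807 172.83523424] 30.18997223208848
gauge 327 [ 575.18319674 -136.79784554  235.05167382] [ 583.44376748 -124.21975905  270.43739653] [599.92638728 -88.28511697 289.88408292]
```

>>> {"api": "carry_out", "payload": {
  "deltas": [
    [[-2.7, -1.84, 0], 0, 1],
    [[-2.7, -1.84, 0], 0, 1],
    [[-2.7, -1.84, 0], 0, 1],
    [[-2.7, -1.84, 0], 0, 1],
    [[-2.7, -1.84, 0], 0, 1],
    [[-2.7, -1.84, 0], 0, 1],
    [[-2.7, -1.84, 0], 0, 1],
    [[-2.7, -1.84, 0], 0, 1],
    [[-2.7, -1.84, 0], 0, 1],
    [[-2.7, -1.84, 0], 0, 1],
    [[-2.7, -1.84, 0], 0, 1],
    [[-2.7, -1.84, 0], 0, 1],
    [[0, 0, 0], -6.5, 1],
    [[0, 0, 0], -6.5, 1],
    [[0, 0, 0], -6.5, 1],
    [[0, 0, 0], -6.5, 1],
    [[0, 0, 0], -6.5, 1],
    [[0, 0, 0], -6.5, 1],
    [[0, 0, 0], -6.5, 1],
    [[0, 0, 0], -6.5, 1]
  ]
}}

```text
clock: 1.82
eef_pos: [423.4, 184.3, 194.7]
eef_rot: [3.142, -0.0, -2.611]
wrist_force: [0.2, 0.8, 0.3]
finger_gap: 94.2
```

>>> {"api": "carry_out", "payload": {
  "deltas": [
    [[0, 0, 0], 0, 1],
    [[0, 0, 0], 0, 1]
  ]
}}

```text
clock: 1.98
eef_pos: [423.4, 184.3, 194.7]
eef_rot: [3.142, -0.0, -2.62]
wrist_force: [0.8, -0.2, 0.4]
finger_gap: 93.8
```

```bash
cat > w.py <<'E'
from m import *
def wrays(c,uv):
    K=c['mtx']; uv=np.atleast_2d(uv).astype(float)
    a=(uv-K[:2,2])/K[0,0]; r=np.linalg.norm(a,axis=1); s=np.sinc(r/np.pi)
    return np.c_[a*s[:,None],np.cos(r)]@Rm(c['orientation']).T
def wplane(c,uv,z):
    r=wrays(c,uv); return c['eye']+r*((z-c['eye'][2])/r[:,2])[:,None]
def wcloud(c,d):
    v,u=np.mgrid[:d.shape[0],:d.shape[1]]
    K=c['mtx']; a=np.stack([(u-K[0,2])/K[0,0],(v-K[1,2])/K[0,0]],-1); r=np.linalg.norm(a,axis=-1)
    rr=np.clip(r,1e-9,1.5); xy=a*(np.tan(rr)/rr)[...,None]*d[...,None]
    P=np.concatenate([xy,d[...,None]],-1)@Rm(c['orientation']).T+c['eye']
    P[(d==0)|(r>1.4)]=np.nan; return P
def snap(tag,name='wrist'):
    s=manip.read_state(); c=vision.calibration(name); p,d=vision.camera(name)
    cv2.imwrite(f"pics/{tag}.png",p[:,:,::-1]); P=wcloud(c,d) if name=='wrist' else cloud(c,d)
    if name!='wrist': P[d==0]=np.nan
    np.save(f"pics/{tag}P.npy",P); print(s['clock'],s['eef_pos'].round(1),np.degrees(s['eef_rot']).round(2),s['joints'].round(2),s['wrist_force'].round(2),s['moment'].round(2),round(s['finger_gap'],1))
    import pickle; pickle.dump((s,c),open(f"pics/{tag}.pkl","wb"))
    return s,c,p,P
E
python3 -c "
from w import *
s,c,p,P=snap('w1')
snap('sc1','scene')
snap('si1','side')
print(c)"
```

```text
1.9833 [423.4 184.3 194.7] [ 1.8000e+02 -2.0000e-02 -1.5014e+02] [ 0.33  0.1   1.76  0.    1.28 -1.76] [ 0.8  -0.18  0.37] [ 0.08 -0.01 -0.01] 93.8
2.0333 [423.5 184.3 194.8] [ 1.8000e+02 -1.0000e-02 -1.5017e+02] [ 0.33  0.1   1.76 -0.    1.28 -1.76] [0.23 0.69 0.23] [ 0.03 -0.01 -0.  ] 94.3
2.0833 [423.5 184.3 194.8] [ 1.8000e+02 -1.0000e-02 -1.5014e+02] [ 0.33  0.1   1.76 -0.    1.28 -1.76] [-0.05  0.07 -0.73] [ 0.1   0.02 -0.02] 93.6
{'mtx': array([[297.31863964,   0.        , 254.16801748],
       [  0.        , 297.31863964, 190.97318309],
       [  0.        ,   0.        ,   1.        ]]), 'eye': array([349.2095413 , 143.16959925, 384.3874966 ]), 'orientation': array([ 2.85096672e+00, -3.14730289e-04,  2.09138324e+00])}
```

View pics/w1.png

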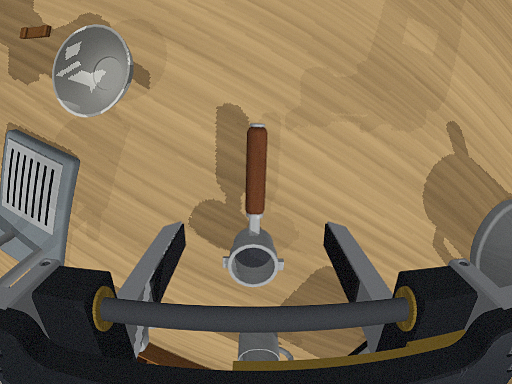

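```bash
python3 - <<'E'
from w import *
import pickle
P=np.load("pics/w1P.npy"); s,c=pickle.load(open("pics/w1.pkl","rb")); im=cv2.imread("pics/w1.png").astype(int)
print("counter",np.nanmedian(P[sel(P,(350,480),(50,150),(-15,15))][:,2]))
p=P[sel(P,(460,570),(190,300),(57,66))]; print("rim",len(p),circ(p[:,:2]),circ(p[:,:2],31))
w=sel(P,(340,520),(110,270),(25,60))&(im[...,2]-im[...,0]>25)&(im[...,2]<140)
w[:110]=0
v,u=np.nonzero(w); print(cv2.minAreaRect(np.c_[u,v].astype(np.float32)))
q=wplane(c,np.c_[u,v],48)[:,:2]; print(cv2.minAreaRect(q.astype(np.float32)),np.median(P[w][:,2]))
ct=q.mean(0);V=np.linalg.svd(q-ct)[2][0]; print(ct,np.degrees(np.arctan2(V[1],V[0]))%180)
# foot
bl=(im[...,0]-im[...,2])>-5
m=sel(P,(500,800),(-250,-20),(20,36))&bl
v,u=np.nonzero(m);q=wplane(c,np.c_[u,v],28)[:,:2].astype(np.float32); a=cv2.approxPolyDP(cv2.convexHull(q),6,True)[:,0]
print(len(q),a.round(1))
for i in range(len(a)):
    e=a[(i+1)%len(a)]-a[i]; print(np.linalg.norm(e).round(1),(np.degrees(np.arctan2(e[1],e[0]))%90).round(2))
# tool tip visible check in scene/side
E
python3 - <<'E'
import cv2
import sys; sys.path.insert(0,'.')
from w import *
for n in('sc1','si1'):
    im=cv2.imread(f'pics/{n}.png'); import pickle; s,c=pickle.load(open(f'pics/{n}.pkl','rb'))
    from w import proj
    print(n,proj(c,[s['eef_pos']]))
    u,v=proj(c,[s['eef_pos']])[0].astype(int)
    cv2.circle(im,(u,v),1,(0,0,255),-1)
    cv2.imwrite(f'pics/{n}c.png',cv2.resize(im[max(v-70,0):v+70,u-100:u+100],None,fx=4,fy=4,interpolation=cv2.INTER_CUBIC))
E
```

```text
counter -0.2067589432405441
rim 687 (array([518.3870936 , 238.03610036,  29.75772053]), np.float64(1.3798235493810793)) (array([518.67749082, 238.21010028,  31.        ]), np.float64(1.7463953744479639))
((258.64788818359375, 192.88937377929688), (134.8876190185547, 30.727603912353516), 83.10256958007812)
((440.7554016113281, 202.70904541015625), (170.82542419433594, 37.275718688964844), 37.589534759521484) 46.98404602579984
[413.75228318 182.63541562] 28.900350138231484
7417 [[ 773.1 -155.7]
 [ 763.2  -77.1]
 [ 703.7  -20.1]
 [ 529.2  -43.9]
 [ 549.9 -185.4]]
79.3 7.17
82.3 46.26
176.1 7.75
143.0 8.34
225.2 7.56
sc1 [[327.54469357 149.83192804]]
si1 [[168.23482149 162.07810721]]
```

View pics/si1c.png

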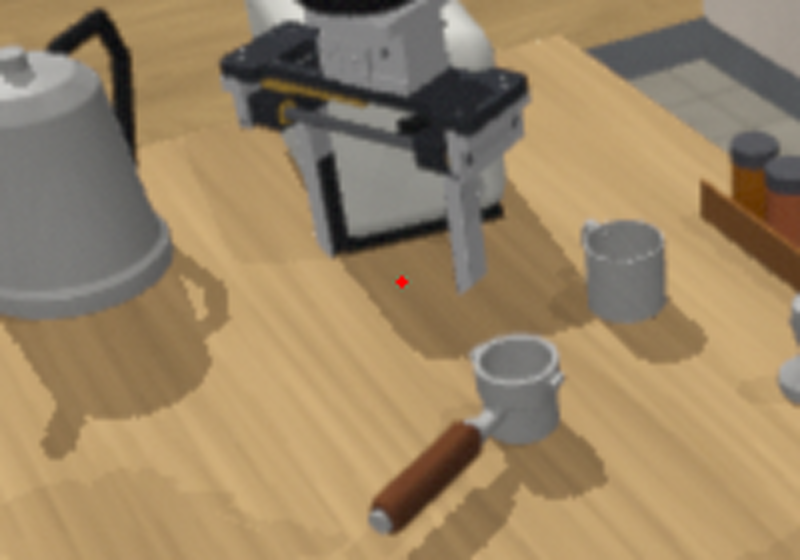

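View pics/sc1c.png

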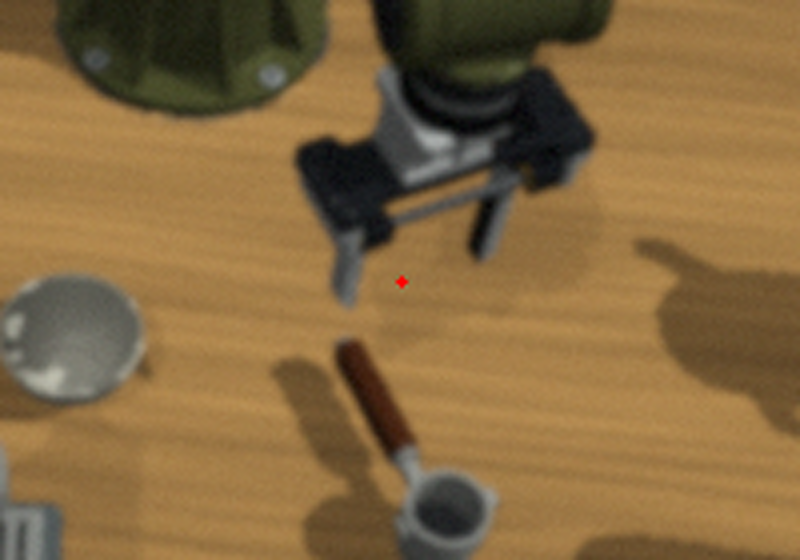

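```bash
python3 - <<'E'
from w import *
import pickle
P=np.load("pics/w1P.npy"); s,c=pickle.load(open("pics/w1.pkl","rb")); im=cv2.imread("pics/w1.png").astype(int)
w=(sel(P,(340,520),(110,270),(25,60))&(im[...,2]-im[...,0]>25)&(im[...,2]<150)).astype(np.uint8)
w[:120]=0;w[:,:230]=0;w[:,290:]=0;w[220:]=0
v,u=np.nonzero(w); print(len(u),cv2.minAreaRect(np.c_[u,v].astype(np.float32)))
top=np.c_[u,v][P[w>0][:,2]>44]
q=wplane(c,top,48)[:,:2]; r=cv2.minAreaRect(q.astype(np.float32)); print(r)
ct=np.array(r[0]); V=np.linalg.svd(q-q.mean(0))[2][0]; print(q.mean(0),np.degrees(np.arctan2(V[1],V[0]))%180)
# rim: bright top ring - ellipse fit on pixels z>58
m=sel(P,(460,570),(190,300),(58,66)); v,u=np.nonzero(m)
q2=wplane(c,np.c_[u,v],62)[:,:2]; print(circ(q2),cv2.minEnclosingCircle(q2.astype(np.float32)))
d=np.array([518.5,238.2])-ct; print("dist",np.linalg.norm(d),np.degrees(np.arctan2(d[1],d[0])))
E
```

```text
1705 ((255.8223114013672, 170.47579956054688), (20.45124626159668, 88.47930145263672), 2.045408248901367)
((414.96038818359375, 183.34857177734375), (103.16297149658203, 21.844758987426758), 28.528289794921875)
[413.69373612 182.63671892] 28.144680901893036
(array([518.26337236, 237.99172261,  29.53548311]), np.float64(1.4981468572137153)) ((516.8765258789062, 236.93434143066406), 38.284671783447266)
dist 117.17137190097802 27.912975725421735
```

>>> {"api": "carry_out", "payload": {
  "deltas": [
    [[0.1, 0.25, 0], 1.5, 1],
    [[0, 0, 2.5], 0, 1],
    [[0, 0, 2.5], 0, 1],
    [[0, 0, 2.5], 0, 1],
    [[0, 0, 2.5], 0, 1],
    [[0, 0, 2.5], 0, 1],
    [[0, 0, 2.0], 0, 1],
    [[0, 0, 1.27], 0, 1],
    [[0, 0, 0], 0, 1],
    [[0, 0, 0], 0, 1]
  ]
}}

```text
clock: 2.97
eef_pos: [421.3, 186.0, 37.1]
eef_rot: [3.141, -0.001, -2.644]
wrist_force: [-0.2, -0.2, 0.3]
finger_gap: 94.1
```

```bash
python3 -c "
from w import *
snap('w2');snap('si2','side')"
```

```text
2.9667 [421.3 186.   37.1] [ 1.7999e+02 -5.0000e-02 -1.5151e+02] [ 0.34  0.31  1.92 -0.    0.91 -1.73] [-0.17 -0.21  0.28] [ 0.07 -0.01 -0.01] 94.1
3.0167 [421.7 186.1  37.8] [-1.7999e+02  3.0000e-02 -1.5149e+02] [ 0.34  0.31  1.92 -0.    0.91 -1.73] [0.24 0.77 0.99] [ 0.03  0.04 -0.01] 93.8
```

View pics/w2.png

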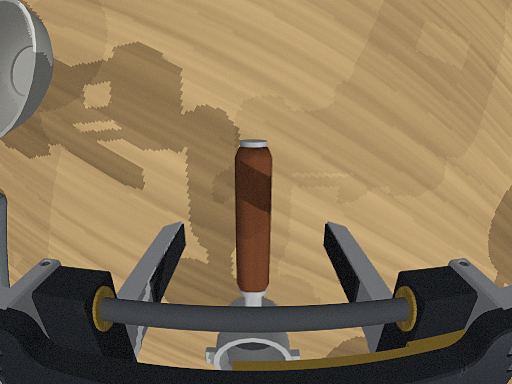

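View pics/si2.png

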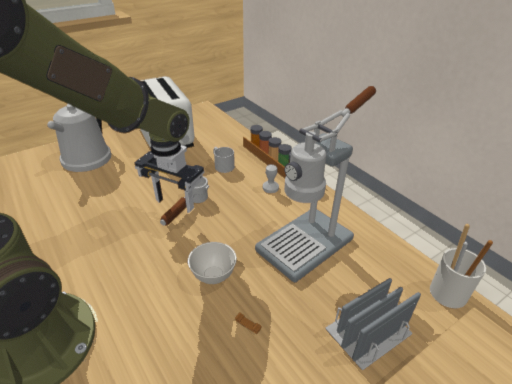

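>>> {"api": "carry_out", "payload": {
  "deltas": [
    [[0, 0, 0], 0, 0],
    [[0, 0, 0], 0, 0],
    [[0, 0, 0], 0, 0],
    [[0, 0, 0], 0, 0],
    [[0, 0, 0], 0, 0],
    [[0, 0, 0], 0, 0],
    [[0, 0, 0], 0, 0],
    [[0, 0, 0], 0, 0],
    [[0, 0, 0], 0, 0],
    [[0, 0, 0], 0, 0]
  ],
  "grip_force": 60
}}

```text
clock: 3.9
eef_pos: [421.4, 186.0, 37.1]
eef_rot: [3.142, -0.0, -2.643]
wrist_force: [-0.3, 0.8, -0.1]
finger_gap: 30.5
```

>>> {"api": "carry_out", "payload": {
  "deltas": [
    [[0, 0, 0], 0, 0],
    [[0, 0, 0], 0, 0],
    [[0, 0, -1], 0, 0],
    [[0, 0, -2], 0, 0],
    [[0, 0, -2], 0, 0],
    [[0, 0, 0], 0, 0],
    [[0, 0, 0], 0, 0]
  ]
}}

```text
clock: 4.48
eef_pos: [421.9, 186.2, 88.3]
eef_rot: [-3.141, 0.002, -2.643]
wrist_force: [-0.3, 0.4, 0.3]
finger_gap: 0.4
```

```bash
python3 -c "
from w import *
snap('w3');snap('si3','side')
im=cv2.imread('pics/si3.png');cv2.imwrite('pics/si3c.png',cv2.resize(im[110:250,100:300],None,fx=4,fy=4,interpolation=cv2.INTER_CUBIC))"
```

```text
4.4833 [421.9 186.2  88.3] [-1.7998e+02  1.4000e-01 -1.5143e+02] [ 0.34  0.23  1.88  0.    1.03 -1.73] [-0.29  0.42  0.28] [ 0.05 -0.   -0.  ] 0.4
4.5333 [421.4 186.   87.3] [-1.7999e+02  3.0000e-02 -1.5143e+02] [ 0.34  0.23  1.88 -0.    1.03 -1.73] [-0.24 -0.36 -0.05] [0.03 0.04 0.02] 0.3
```

View pics/w3.png

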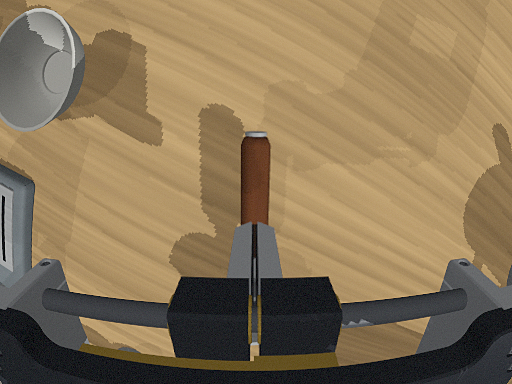

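View pics/si3c.png

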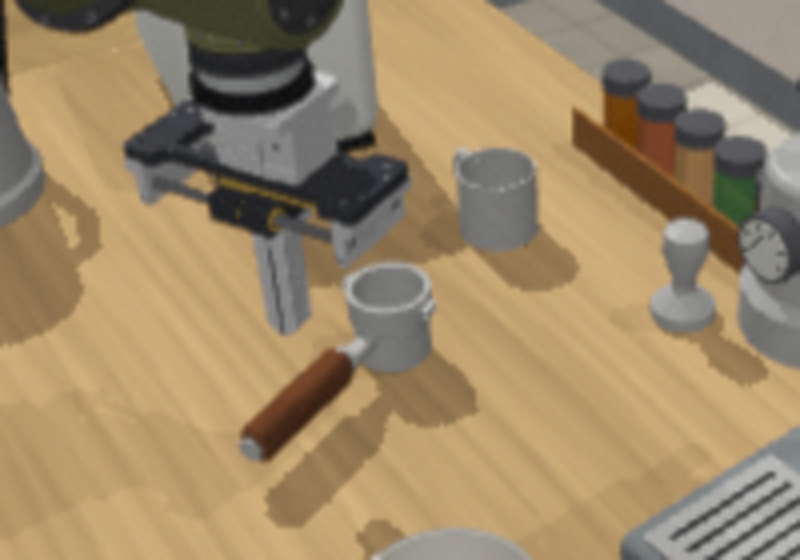

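```bash
python3 - <<'E'
from w import *
import pickle
print(manip.tcp_to_tips)
for t in('w2','w3'):
    P=np.load(f"pics/{t}P.npy"); s,c=pickle.load(open(f"pics/{t}.pkl","rb"))
    for uv in ((180,226),(183,230),(175,240),(330,226),(245,226),(265,228),(250,235),(255,180),(255,150),(255,215)):
        print(t,uv,(P[uv[1],uv[0]]).round(1))
    im=cv2.imread(f"pics/{t}.png").astype(int)
    w=((im[...,2]-im[...,0]>25)&(im[...,2]<150)&(P[...,2]>25)&(P[...,2]<65)).astype(np.uint8)
    w[:120]=0;w[:,:225]=0;w[:,290:]=0;w[290:]=0
    v,u=np.nonzero(w); q=wplane(c,np.c_[u,v],48)[:,:2].astype(np.float32); r=cv2.minAreaRect(q); print(r)
E
```

```text
22.0
w2 (180, 226) [435.8 140.3  52.6]
w2 (183, 230) [439.6 143.2  48.4]
w2 (175, 240) [436.1 141.9  71.4]
w2 (330, 226) [388.6 225.1  55.2]
w2 (245, 226) [417.1 178.3  47.6]
w2 (265, 228) [412.4 190.7  46.9]
w2 (250, 235) [421.3 184.3  47.6]
w2 (255, 180) [386.6 169.2  47.8]
w2 (255, 150) [370.5 160.5  44.3]
w2 (255, 215) [406.9 180.2  48.5]
((411.7679138183594, 181.32339477539062), (107.09895324707031, 23.071537017822266), 27.825889587402344)
w3 (180, 226) [490.5 137.   -0.7]
w3 (183, 230) [493.2 141.6  -0.8]
w3 (175, 240) [ 5.082e+02  1.386e+02 -3.000e-01]
w3 (330, 226) [4.157e+02 2.739e+02 2.000e-01]
w3 (245, 226) [414.6 177.1 106.6]
w3 (265, 228) [408.6 188.  109.8]
w3 (250, 235) [413.4 180.2 118.8]
w3 (255, 180) [398.9 175.9  47.7]
w3 (255, 150) [377.5 164.2  48.4]
w3 (255, 215) [424.8 190.   49. ]
((398.220703125, 175.73318481445312), (77.1979751586914, 22.884963989257812), 27.836101531982422)
```

```bash
python3 - <<'E'
from w import *
import pickle
for t in('si3',):
    P=np.load(f"pics/{t}P.npy"); s,c=pickle.load(open(f"pics/{t}.pkl","rb"))
    p=s['eef_pos']
    for dz in(-22,0,15,30): print(dz,proj(c,p+[0,0,dz]).round(1))
    for uv in((171,192),(171,188),(170,180),(171,195)): print(uv,P[uv[1],uv[0]].round(1))
    # check calibration of this on the known counter & press collar
s=manip.read_state()
# own FK sanity: nothing
for t in('w1','w3'):
    s,c=pickle.load(open(f"pics/{t}.pkl","rb")); 
    Rt=Rm(s['eef_rot']); print(Rt.T@(c['eye']-s['eef_pos']))
E
```

```text
-22 [[173.3 200.9]]
0 [[172.3 194.7]]
15 [[171.6 190.4]]
30 [[170.9 186. ]]
(171, 192) [415.  175.3 106.3]
(171, 188) [417.  176.2 118.4]
(170, 180) [416.6 173.3 146.9]
(171, 195) [457.5 295.7  -0.9]
[  84.90125007    1.28288015 -189.64527589]
[  84.94260559    1.25982552 -189.62767773]
```

```bash
python3 - <<'E'
from w import *
import pickle
P=np.load("pics/w3P.npy"); s,c=pickle.load(open("pics/w3.pkl","rb"))
im=cv2.imread("pics/w3.png")
for u in (240,244,266,270): print(u,[(v,P[v,u].round(0).tolist(),im[v,u].tolist()) for v in range(217,230,2)])
tx=Rm(s['eef_rot'])[:,0]
for v in (221,223,225):
    r=wrays(c,[[243,v]])[0]
    for d in(0,8,12):
        t=((s['eef_pos']+d*tx-c['eye'])@tx)/(r@tx); print(v,d,(c['eye']+t*r)[2]-s['eef_pos'][2])
E
```

```text
240 [(217, [451.0, 187.0, -1.0], [67, 93, 115]), (219, [452.0, 188.0, 1.0], [64, 99, 121]), (221, [455.0, 189.0, -1.0], [70, 104, 129]), (223, [457.0, 190.0, 0.0], [55, 93, 115]), (225, [416.0, 174.0, 104.0], [110, 134, 157]), (227, [416.0, 174.0, 108.0], [107, 109, 101]), (229, [416.0, 175.0, 111.0], [112, 112, 112])]
244 [(217, [432.0, 183.0, 46.0], [17, 43, 74]), (219, [434.0, 184.0, 46.0], [35, 46, 78]), (221, [435.0, 185.0, 47.0], [25, 41, 72]), (223, [437.0, 186.0, 46.0], [36, 49, 80]), (225, [415.0, 177.0, 104.0], [115, 115, 110]), (227, [414.0, 176.0, 109.0], [111, 110, 109]), (229, [415.0, 177.0, 110.0], [107, 107, 107])]
266 [(217, [423.0, 200.0, 46.0], [29, 56, 94]), (219, [425.0, 200.0, 46.0], [36, 60, 96]), (221, [426.0, 201.0, 46.0], [40, 59, 97]), (223, [428.0, 202.0, 45.0], [26, 48, 96]), (225, [408.0, 189.0, 105.0], [111, 108, 106]), (227, [408.0, 189.0, 108.0], [113, 107, 108]), (229, [408.0, 188.0, 112.0], [113, 110, 112])]
270 [(217, [436.0, 214.0, 0.0], [95, 142, 171]), (219, [439.0, 215.0, -1.0], [98, 144, 172]), (221, [440.0, 216.0, -0.0], [97, 138, 165]), (223, [442.0, 217.0, -1.0], [94, 135, 164]), (225, [444.0, 218.0, 1.0], [89, 130, 160]), (227, [407.0, 191.0, 109.0], [115, 111, 106]), (229, [407.0, 191.0, 111.0], [109, 107, 103])]
221 0 -15.95403112414742
221 8 3.388780862918267
221 12 13.060186856451239
223 0 -12.096585289250115
223 8 6.882927662370619
223 12 16.37268413818107
225 0 -8.36050677143227
225 8 10.267137669271037
225 12 19.580959889622804
```

>>> {"api": "carry_out", "payload": {
  "deltas": [
    [[0, 0, 0], 0, 0.6],
    [[0, 0, 0], 0, 0.6],
    [[0, 0, 0], 0, 0.6],
    [[0, 0, 0], 0, 0.6],
    [[0, 0, 0], 0, 0.6],
    [[0, 0, 0], 0, 0.6],
    [[0, 0, 0], 0, 0.6],
    [[0, 0, 0], 0, 0.6],
    [[0, 0, 0], 0, 0.6],
    [[0, 0, 1.5], 0, 0.6],
    [[0, 0, 1.5], 0, 0.6],
    [[0, 0, 1.5], 0, 0.6],
    [[0, 0, 1.5], 0, 0.6],
    [[0, 0, 0], 0, 0.6],
    [[0, 0, 0], 0, 0.6]
  ]
}}

```text
clock: 5.83
eef_pos: [421.1, 185.9, 27.0]
eef_rot: [3.141, -0.001, -2.643]
wrist_force: [0.2, 0.2, 0.6]
finger_gap: 56.7
```

```bash
python3 -c "
from w import *
s,c,p,P=snap('w4')
for u in(190,200,205,210,300,310): print(u,[(v,P[v,u].round(0).tolist()) for v in range(220,240,3)])
cv2.imwrite('pics/w4.png',p[:,:,::-1])"
```

```text
5.8333 [421.1 185.9  27. ] [ 1.7999e+02 -7.0000e-02 -1.5143e+02] [ 0.34  0.33  1.92 -0.    0.89 -1.73] [0.17 0.18 0.57] [0.02 0.02 0.  ] 56.7
190 [(220, [448.0, 144.0, 1.0]), (223, [452.0, 145.0, -1.0]), (226, [453.0, 146.0, 0.0]), (229, [456.0, 147.0, 0.0]), (232, [431.0, 148.0, 53.0]), (235, [429.0, 149.0, 60.0]), (238, [429.0, 149.0, 63.0])]
200 [(220, [444.0, 151.0, 1.0]), (223, [447.0, 152.0, 0.0]), (226, [428.0, 152.0, 46.0]), (229, [427.0, 153.0, 51.0]), (232, [427.0, 153.0, 55.0]), (235, [427.0, 154.0, 58.0]), (238, [426.0, 154.0, 63.0])]
205 [(220, [443.0, 155.0, -0.0]), (223, [426.0, 154.0, 41.0]), (226, [426.0, 155.0, 46.0]), (229, [426.0, 155.0, 50.0]), (232, [426.0, 156.0, 54.0]), (235, [427.0, 157.0, 55.0]), (238, [427.0, 157.0, 59.0])]
210 [(220, [441.0, 158.0, 0.0]), (223, [443.0, 159.0, -1.0]), (226, [426.0, 158.0, 42.0]), (229, [428.0, 159.0, 43.0]), (232, [429.0, 159.0, 43.0]), (235, [431.0, 160.0, 44.0]), (238, [433.0, 161.0, 44.0])]
300 [(220, [407.0, 221.0, -0.0]), (223, [397.0, 208.0, 40.0]), (226, [399.0, 209.0, 41.0]), (229, [399.0, 208.0, 47.0]), (232, [399.0, 208.0, 51.0]), (235, [401.0, 209.0, 51.0]), (238, [402.0, 209.0, 53.0])]
310 [(220, [403.0, 228.0, -1.0]), (223, [405.0, 229.0, 0.0]), (226, [395.0, 213.0, 45.0]), (229, [395.0, 212.0, 51.0]), (232, [395.0, 212.0, 55.0]), (235, [396.0, 211.0, 58.0]), (238, [396.0, 211.0, 61.0])]
```

View pics/w4.png

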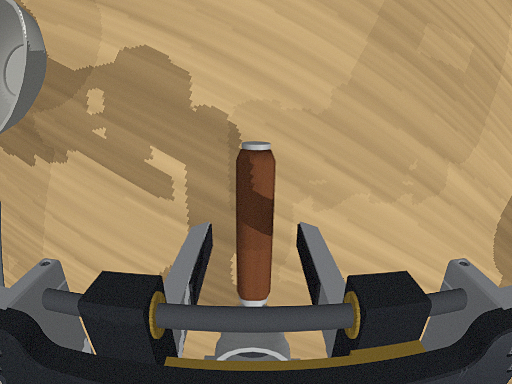

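>>> {"api": "carry_out", "payload": {
  "deltas": [
    [[0, 0, 0.5], 0, 0.6],
    [[0, 0, 0.5], 0, 0.6],
    [[0, 0, 0.5], 0, 0.6],
    [[0, 0, 0.4], 0, 0.6],
    [[0, 0, 0], 0, 0.6]
  ]
}}

```text
clock: 6.3
eef_pos: [421.0, 185.8, 7.3]
eef_rot: [3.141, -0.001, -2.643]
wrist_force: [0.8, 0.1, -0.4]
finger_gap: 56.2
```

```bash
python3 -c "
from w import *
s,c,p,P=snap('w5')
for u in(190,200,205,210,300,310): print(u,[(v,P[v,u].round(0).tolist()) for v in range(220,234,3)])"
```

```text
6.3 [421.  185.8   7.3] [ 1.7999e+02 -7.0000e-02 -1.5143e+02] [ 0.34  0.37  1.93 -0.    0.84 -1.73] [ 0.75  0.07 -0.41] [ 0.12 -0.03 -0.01] 56.2
190 [(220, [439.0, 144.0, 0.0]), (223, [442.0, 145.0, -1.0]), (226, [443.0, 146.0, 1.0]), (229, [446.0, 147.0, -0.0]), (232, [430.0, 148.0, 35.0])]
200 [(220, [436.0, 151.0, -2.0]), (223, [438.0, 152.0, -0.0]), (226, [428.0, 152.0, 25.0]), (229, [428.0, 153.0, 29.0]), (232, [427.0, 153.0, 34.0])]
205 [(220, [434.0, 154.0, -0.0]), (223, [427.0, 154.0, 20.0]), (226, [426.0, 155.0, 25.0]), (229, [426.0, 155.0, 29.0]), (232, [426.0, 156.0, 33.0])]
210 [(220, [432.0, 157.0, -1.0]), (223, [434.0, 158.0, 0.0]), (226, [426.0, 158.0, 21.0]), (229, [428.0, 159.0, 22.0]), (232, [429.0, 159.0, 24.0])]
300 [(220, [401.0, 214.0, -0.0]), (223, [397.0, 208.0, 21.0]), (226, [398.0, 209.0, 22.0]), (229, [398.0, 208.0, 28.0]), (232, [399.0, 207.0, 32.0])]
310 [(220, [398.0, 221.0, -0.0]), (223, [399.0, 222.0, 1.0]), (226, [394.0, 213.0, 25.0]), (229, [395.0, 213.0, 30.0]), (232, [396.0, 212.0, 33.0])]
```

View pics/w5.png

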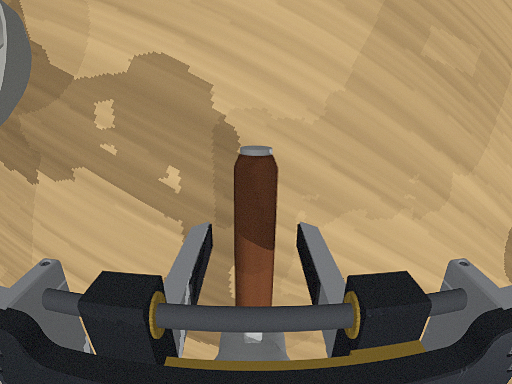

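>>> {"api": "carry_out", "payload": {
  "deltas": [
    [[0, 0, 0.4], 0, 0.6],
    [[0, 0, 0], 0, 0],
    [[0, 0, 0], 0, 0],
    [[0, 0, 0], 0, 0],
    [[0, 0, 0], 0, 0],
    [[0, 0, 0], 0, 0],
    [[0, 0, 0], 0, 0],
    [[0, 0, 0], 0, 0],
    [[0, 0, 0], 0, 0],
    [[0, 0, 0], 0, 0]
  ],
  "grip_force": 60
}}

```text
clock: 7.18
eef_pos: [421.4, 186.0, 4.2]
eef_rot: [-3.142, 0.0, -2.643]
wrist_force: [0.4, -0.5, 1.2]
finger_gap: 23.5
```

>>> {"api": "carry_out", "payload": {
  "deltas": [
    [[0, 0, 0], 0, 0],
    [[0, 0, -0.5], 0, 0],
    [[0, 0, -1.5], 0, 0],
    [[0, 0, -2], 0, 0],
    [[0, 0, -2], 0, 0],
    [[0, 0, -2], 0, 0],
    [[0, 0, -1], 0, 0],
    [[0, 0, 0], 0, 0],
    [[0, 0, 0], 0, 0]
  ]
}}

```text
clock: 7.93
eef_pos: [421.1, 185.9, 93.7]
eef_rot: [3.142, -0.0, -2.643]
wrist_force: [0.3, 0.3, -3.5]
finger_gap: 23.7
```

```bash
python3 -c "
from w import *
s,c,p,P=snap('w6');snap('si6','side')
im=cv2.imread('pics/si6.png');cv2.imwrite('pics/si6c.png',cv2.resize(im[110:250,100:300],None,fx=4,fy=4,interpolation=cv2.INTER_CUBIC))"
```

```text
7.9333 [421.1 185.9  93.7] [ 1.7999e+02 -1.0000e-02 -1.5143e+02] [ 0.34  0.22  1.88  0.    1.04 -1.73] [ 0.28  0.35 -3.5 ] [-0.09  0.26  0.03] 23.7
7.9833 [420.8 185.8  93.2] [ 1.7999e+02 -9.0000e-02 -1.5143e+02] [ 0.34  0.22  1.88  0.    1.04 -1.73] [-0.49 -0.13 -4.11] [-0.05  0.31 -0.02] 23.8
```

View pics/w6.png

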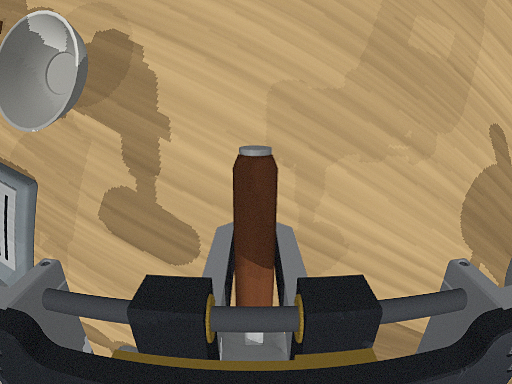

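View pics/si6c.png

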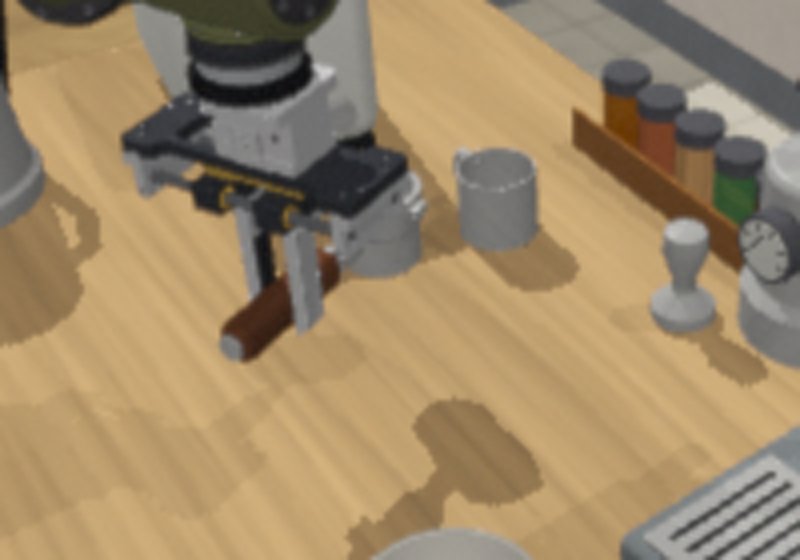

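```bash
cat > tilt.py <<'E'
from w import *
import pickle,sys
def tilt(t):
    P=np.load(f"pics/{t}P.npy"); s,c=pickle.load(open(f"pics/{t}.pkl","rb"))
    Rt=Rm(s['eef_rot']); Q=(P-s['eef_pos'])@Rt   # tool frame
    q=Q[158:225,248:263].reshape(-1,3); q=q[np.isfinite(q).all(1)]
    k=np.polyfit(q[:,0],-q[:,2],1); med=np.median(np.abs(-q[:,2]-np.polyval(k,q[:,0])))
    im=cv2.imread(f"pics/{t}.png").astype(int)
    w=(im[...,2]-im[...,0]>20)&(im[...,2]<170)&(np.abs(Q[...,2])<70); w[:150]=0;w[240:]=0;w[:,:232]=0;w[:,282:]=0
    y=Q[w]; kk=[np.median(Q[r,232:282,1][w[r,232:282]]) for r in range(162,236,6)]; xx=[np.median(Q[r,232:282,0][w[r,232:282]]) for r in range(162,236,6)]
    print(t,"slope deg",np.degrees(np.arctan(k[0])),"top at x=0:",k[1],"res",med,"yaw err",np.degrees(np.arctan(np.polyfit(xx,kk,1))),"yc",np.mean(kk), q[:,0].min(),q[:,0].max(), "xend",np.nanmax(Q[153,250:260,0]))
for t in sys.argv[1:]: tilt(t)
E
python3 tilt.py w5 w6
```

```text
w5 slope deg -2.310696547759719 top at x=0: 41.5925164755032 res 0.5401420195126221 yaw err [ 0.95248012 33.0957337 ] yc 1.2468371122723587 20.75971560963833 57.03736141046791 xend 59.588447912220204
w6 slope deg -2.3621178838500896 top at x=0: 44.94089447365537 res 0.5396250242193688 yaw err [ 0.49527263 50.84557283] yc 1.54719327907395 22.575350687523116 57.68621369175587 xend 60.26070297442478
```

>>> {"api": "carry_out", "payload": {
  "deltas": [
    [[0, 0, -0.5], 7.08, 0],
    [[0, 0, -0.5], 7.08, 0],
    [[0, 0, -0.5], 7.08, 0],
    [[0, 0, -0.5], 7.08, 0],
    [[0, 0, -0.4], 7.08, 0],
    [[0, 0, 0], 7.08, 0],
    [[0, 0, 0], 7.08, 0],
    [[0, 0, 0], 7.08, 0],
    [[0, 0, 0], 7.08, 0],
    [[0, 0, 0], 7.08, 0],
    [[0, 0, 0], 0, 0],
    [[0, 0, 0], 0, 0]
  ]
}}

```text
clock: 9.03
eef_pos: [421.0, 185.9, 117.3]
eef_rot: [-3.14, -0.001, 2.408]
wrist_force: [0.6, -0.2, -2.9]
finger_gap: 23.3
```

>>> {"api": "carry_out", "payload": {
  "deltas": [
    [[-1.5, -0.5, 0], 0, 0],
    [[-2.4, -0.75, 0], 0, 0],
    [[-2.4, -0.75, 0], 0, 0],
    [[-2.4, -0.75, 0], 0, 0],
    [[-2.4, -0.75, 0], 0, 0],
    [[-2.4, -0.75, 0], 0, 0],
    [[-2.4, -0.75, 0], 0, 0],
    [[-2.4, -0.75, 0], 0, 0],
    [[-2.4, -0.75, 0], 0, 0],
    [[-1.5, -0.5, 0], 0, 0],
    [[0, 0, 0], 0, 0],
    [[0, 0, 0], 0, 0],
    [[0, 0, 0], 0, 0]
  ]
}}

```text
clock: 10.12
eef_pos: [538.3, -14.4, 117.8]
eef_rot: [-3.141, -0.001, 2.406]
wrist_force: [-0.4, -0.0, -2.9]
finger_gap: 24.2
```

```bash
python3 -c "
from w import *
snap('w7');snap('si7','side')
im=cv2.imread('pics/si7.png');cv2.imwrite('pics/si7c.png',cv2.resize(im[100:240,220:420],None,fx=4,fy=4,interpolation=cv2.INTER_CUBIC))"
```

```text
10.1167 [538.3 -14.4 117.8] [-1.7998e+02 -4.0000e-02  1.3787e+02] [-0.09  0.35  1.64  0.    1.15 -0.93] [-0.42 -0.03 -2.86] [0.17 0.21 0.02] 24.2
10.1667 [538.3 -14.2 118. ] [-1.7999e+02 -3.0000e-02  1.3787e+02] [-0.09  0.35  1.64  0.    1.15 -0.93] [ 0.24  0.1  -2.51] [0.18 0.26 0.03] 23.7
```

View pics/w7.png

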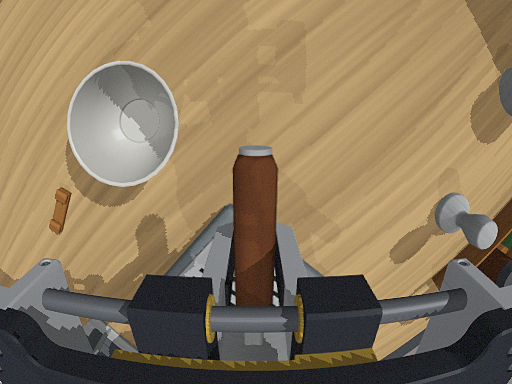

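View pics/si7c.png

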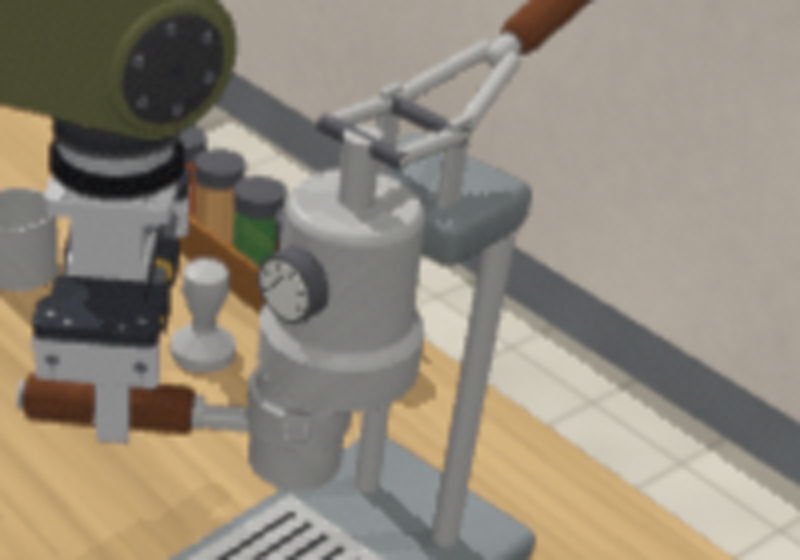

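```bash
cat > rel.py <<'E'
from w import *
import pickle,sys
t=sys.argv[1]; P=np.load(f"pics/{t}P.npy"); s,c=pickle.load(open(f"pics/{t}.pkl","rb"))
V,U=np.mgrid[:384,:512]
tx,ty=s['eef_pos'][:2]; yaw=s['eef_rot'][2]
hc=np.array([tx,ty])-110*np.array([np.cos(yaw),np.sin(yaw)]); print("pred head",hc, "TCP",s['eef_pos'])
zr=s['eef_pos'][2]+57.8
for z in np.arange(zr-60,zr-4,8):
    m=sel(P,(hc[0]-40,hc[0]+40),(hc[1]-40,hc[1]+40),(z,z+8))
    m&=(np.hypot(P[...,0]-hc[0],P[...,1]-hc[1])<40)
    p=P[m]
    if len(p)>25: 
        k,e=circ(p[:,:2]); k2,e2=circ(p[:,:2],31); print("head z",z-zr,len(p),k.round(1),e.round(2),k2.round(1),e2.round(2))
for z in range(200,232,8):
    m=sel(P,(570,700),(-180,-50),(z,z+8)); 
    m&=np.hypot(P[...,0]-631,P[...,1]+110)<56
    p=P[m]; k,e=circ(p[:,:2]); f=lambda q:np.hypot(p[:,0]-q[0],p[:,1]-q[1])-47
    r=least_squares(f,[631,-110],loss='soft_l1'); print("collar",z,len(p),k.round(1),e.round(2),r.x.round(1))
E
python3 rel.py si7; python3 rel.py si0 2>/dev/null; python3 - <<'E'
import sys; sys.path.insert(0,'.')
E
```

```text
pred head [619.86739063 -87.99550253] TCP [538.28268965 -14.21246542 117.95660858]
head z -60.0 55 [-310717.8 -323839.8  449136.1] 3.31 [ 585.1 -129.1   31. ] 5.93
head z -52.0 61 [-346190.6 -367663.2  505334.6] 3.44 [ 585.2 -129.4   31. ] 5.65
head z -44.0 75 [620.7 -92.4  27.5] 1.06 [622.9 -90.1  31. ] 1.54
head z -36.0 78 [619.4 -91.5  27.9] 1.21 [621.8 -89.3  31. ] 1.34
head z -28.0 73 [620.9 -91.2  31.4] 1.04 [620.5 -91.4  31. ] 1.11
head z -20.0 58 [619.6 -93.5  29.7] 0.75 [620.8 -92.4  31. ] 0.73
head z -12.0 75 [618.7 -94.1  29. ] 0.86 [ 583.7 -131.6   31. ] 6.29
collar 200 108 [ 631.3 -109.5   47. ] 0.43 [ 631.3 -109.5]
collar 208 115 [ 630.5 -109.9   46.5] 0.57 [ 631.  -109.5]
collar 216 113 [ 630.9 -109.8   46.8] 0.57 [ 631.  -109.7]
collar 224 160 [ 630.7 -110.    45.8] 0.93 [ 631.7 -108.9]
```

```bash
cat > tan.py <<'E'
from w import *
import pickle,sys
t=sys.argv[1]; P=np.load(f"pics/{t}P.npy"); s,c=pickle.load(open(f"pics/{t}.pkl","rb"))
yaw=s['eef_rot'][2]; hc=s['eef_pos'][:2]-110*np.array([np.cos(yaw),np.sin(yaw)]); zr=s['eef_pos'][2]+57.8
K=c['mtx'];RR=Rm(c['orientation'])
def bear(u,v):
    r=np.c_[(u-K[0,2])/K[0,0],(v-K[1,2])/K[1,1],np.ones(len(u))]@RR.T
    return np.arctan2(r[:,1],r[:,0])
def cyl(ax,rad,z0,z1,name):
    m=(np.hypot(P[...,0]-ax[0],P[...,1]-ax[1])<rad+6)&(P[...,2]>z0)&(P[...,2]<z1)
    k,l,st,_=cv2.connectedComponentsWithStats(m.astype(np.uint8)); m=l==(1+np.argmax(st[1:,4]))
    L=[];Rr=[]
    for v in range(384):
        u=np.nonzero(m[v])[0]
        if len(u)>0.7*2*rad/2.5: 
            # row's z at edges inside band?
            L.append((u[0]-.5,v));Rr.append((u[-1]+.5,v))
    L=np.array(L);Rr=np.array(Rr)
    bl=bear(L[:,0],L[:,1]);br=bear(Rr[:,0],Rr[:,1])
    d=np.hypot(*(np.array(ax)-c['eye'][:2]))
    print(name,"rows",len(L),"width rows",(2*d*np.sin((bl-br)/2)).round(1)); 
    b=np.median((bl+br)/2); e=np.array([np.sin(b),-np.cos(b)])
    print("   bearing deg",np.degrees(b),"lateral of guess axis",(np.array(ax)-c['eye'][:2])@e, "std",np.std((bl+br)/2)*d, "spread L,R",(np.std(bl)*d).round(2),(np.std(br)*d).round(2)); return b,d
cyl([631,-109.7],47,202,228,"collar")
cyl(hc,30,zr-48,zr-14,"head")
E
python3 tan.py si7
```

```text
collar rows 7 width rows [89.9 87.9 85.7 78.9 74.4 72.2 63. ]
   bearing deg 44.95581396611956 lateral of guess axis -4.3674535838625275 std 1.5691074364207656 spread L,R 5.99 3.1
head rows 7 width rows [58.6 58.8 58.9 54.1 51.7 49.4 44.5]
   bearing deg 46.807847070385804 lateral of guess axis -3.9830624821612446 std 0.7277319106029794 spread L,R 3.15 2.06
```

```bash
python3 - <<'E'
from w import *
import pickle
g=cv2.cvtColor(cv2.imread("pics/si7.png"),cv2.COLOR_BGR2GRAY).astype(int)
P=np.load("pics/si7P.npy")
for v in (184,186,188,190): print(v,"L",list(zip(range(279,292),g[v,279:292])),"R",list(zip(range(318,332),g[v,318:332])))
for v in (208,211,214,217): print(v,"L",list(zip(range(278,290),g[v,278:290])),"R",list(zip(range(300,314),g[v,300:314])))
s,c=pickle.load(open("pics/si7.pkl","rb"))
def sil(ax,R,z):
    a=np.radians(np.arange(0,360,0.5)); q=proj(c,np.c_[ax[0]+R*np.cos(a),ax[1]+R*np.sin(a),np.full(len(a),z)])
    return q[q[:,0].argmin()].round(2),q[q[:,0].argmax()].round(2)
for z in(202,215,228): print("collar",z,sil((631,-109.7),47,z))
for z in(175.7,163,150,130,118): print("head",z-175.7,sil((620.3,-92.3),32,z),sil((620.3,-92.3),30,z))
E
```

```text
184 L [(279, np.int64(174)), (280, np.int64(178)), (281, np.int64(178)), (282, np.int64(176)), (283, np.int64(175)), (284, np.int64(161)), (285, np.int64(131)), (286, np.int64(132)), (287, np.int64(167)), (288, np.int64(171)), (289, np.int64(170)), (290, np.int64(167)), (291, np.int64(163))] R [(318, np.int64(117)), (319, np.int64(119)), (320, np.int64(122)), (321, np.int64(133)), (322, np.int64(140)), (323, np.int64(140)), (324, np.int64(136)), (325, np.int64(140)), (326, np.int64(183)), (327, np.int64(203)), (328, np.int64(208)), (329, np.int64(210)), (330, np.int64(209)), (331, np.int64(208))]
186 L [(279, np.int64(172)), (280, np.int64(174)), (281, np.int64(176)), (282, np.int64(177)), (283, np.int64(176)), (284, np.int64(155)), (285, np.int64(128)), (286, np.int64(124)), (287, np.int64(127)), (288, np.int64(150)), (289, np.int64(165)), (290, np.int64(166)), (291, np.int64(164))] R [(318, np.int64(138)), (319, np.int64(141)), (320, np.int64(144)), (321, np.int64(144)), (322, np.int64(141)), (323, np.int64(138)), (324, np.int64(131)), (325, np.int64(129)), (326, np.int64(169)), (3
[... 3745 characters left out ...]
ray([325.03, 186.78]))
collar 228 (array([284.45, 179.46]), array([325.74, 182.32]))
head 0.0 (array([281.39, 195.49]), array([308.25, 197.07])) (array([282.23, 195.45]), array([307.41, 196.94]))
head -12.699999999999989 (array([281.1 , 199.62]), array([307.73, 201.14])) (array([281.93, 199.66]), array([306.9 , 201.08]))
head -25.69999999999999 (array([280.82, 203.78]), array([307.21, 205.3 ])) (array([281.64, 203.81]), array([306.38, 205.24]))
head -45.69999999999999 (array([280.38, 210.04]), array([306.43, 211.57])) (array([281.19, 210.07]), array([305.61, 211.5 ]))
head -57.69999999999999 (array([280.13, 213.72]), array([305.97, 215.24])) (array([280.93, 213.75]), array([305.16, 215.18]))
```

>>> {"api": "carry_out", "payload": {
  "deltas": [
    [[-0.7, -0.21, 0], 0, 0],
    [[-0.7, -0.21, 0], 0, 0],
    [[-0.55, -0.22, 0], 0, 0],
    [[0, 0, -0.5], 0, 0],
    [[0, 0, -0.5], 0, 0],
    [[0, 0, -0.5], 0, 0],
    [[0, 0, 0], 0, 0],
    [[0, 0, 0], 0, 0],
    [[0, 0, 0], 0, 0]
  ]
}}

```text
clock: 10.97
eef_pos: [548.7, -32.7, 133.1]
eef_rot: [3.142, -0.0, 2.405]
wrist_force: [-0.5, 0.4, -2.5]
finger_gap: 23.8
```

```bash
python3 -c "
from w import *
snap('w8');snap('si8','side');snap('sc8','scene')
im=cv2.imread('pics/si8.png');cv2.imwrite('pics/si8c.png',cv2.resize(im[130:230,230:370],None,fx=5.5,fy=5.5,interpolation=cv2.INTER_CUBIC))"; python3 rel.py si8; python3 tilt.py w8 w7
```

```text
10.9667 [548.7 -32.7 133.1] [180.    -0.   137.78] [-0.13  0.36  1.59  0.    1.19 -0.96] [-0.52  0.39 -2.46] [ 0.21  0.21 -0.01] 23.8
11.0167 [548.7 -32.7 133. ] [-1.7999e+02 -1.0000e-02  1.3778e+02] [-0.13  0.36  1.59  0.    1.19 -0.96] [-0.1  -0.36 -2.53] [0.1  0.21 0.05] 23.9
11.0667 [548.7 -32.8 133. ] [-1.7999e+02 -2.0000e-02  1.3778e+02] [-0.13  0.36  1.59 -0.    1.19 -0.96] [ 0.58 -0.55 -2.24] [0.18 0.23 0.  ] 23.8
pred head [ 630.15720261 -106.66997184] TCP [548.70077774 -32.74534234 133.00555312]
head z -60.0 58 [-288723.4 -251259.4  383124.1] 4.04 [ 591.9 -143.4   31. ] 6.75
head z -52.0 61 [-399978.6 -430016.6  587605.2] 3.88 [ 595.5 -147.6   31. ] 6.21
head z -44.0 62 [-421491.5 -387754.7  573085.9] 3.51 [ 593.2 -148.1   31. ] 5.36
head z -36.0 67 [ 638.2 -101.5   38.2] 1.21 [ 584.7 -119.1   31. ] 7.6
head z -28.0 72 [ 634.5 -105.7   36.1] 1.23 [ 629.8 -109.    31. ] 1.37
head z -20.0 56 [ 631.4 -110.4   31.3] 0.63 [ 595.3 -149.3   31. ] 5.88
head z -12.0 61 [-219487.5 -218542.2  310075.9] 3.1 [ 589.9 -150.4   31. ] 5.6
collar 200 108 [ 631.1 -109.8   46.8] 0.59 [ 631.3 -109.6]
collar 208 107 [ 630.9 -109.9   46.8] 0.68 [ 631.1 -109.7]
collar 216 117 [ 630.6 -110.3   46.4] 0.56 [ 631.  -109.8]
collar 224 161 [ 630.5 -110.3   45.7] 1.03 [ 631.6 -109.3]
w8 slope deg -2.305657668870119 top at x=0: 44.935681044759875 res 0.536398866295098 yaw err [  0.42860125 -23.2709354 ] yc -0.14953093545516405 22.989288655563254 58.50498586219992 xend 60.88070584167423
w7 slope deg -2.485496312053167 top at x=0: 44.99691706914226 res 0.5314252753128343 yaw err [ 0.04675154 -2.49314504] yc -0.012950385428782954 23.02150899638173 58.60281384712875 xend 60.88418435518768
```

View pics/si8c.png

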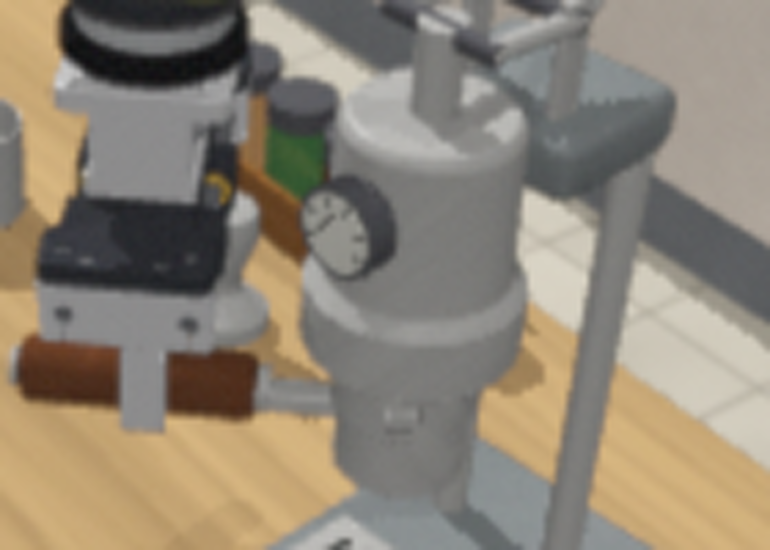

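```bash
cat > edge.py <<'E'
from w import *
import pickle,sys
t=sys.argv[1]; s,c=pickle.load(open(f"pics/{t}.pkl","rb"))
g=cv2.cvtColor(cv2.imread(f"pics/{t}.png"),cv2.COLOR_BGR2GRAY).astype(float)
def edge(v,u0,u1,sign):  # subpixel gradient centroid, sign=+1 rising
    r=g[v,u0:u1+1]; d=np.clip(np.diff(r)*sign,0,None); i=d.argmax(); j=slice(max(i-1,0),i+2)
    return (u0+.5+np.sum(np.arange(len(d))[j]*d[j])/d[j].sum())
def sil(ax,R,z):
    a=np.radians(np.arange(0,360,0.25)); q=proj(c,np.c_[ax[0]+R*np.cos(a),ax[1]+R*np.sin(a),np.full(len(a),z)])
    return q[q[:,0].argmin()],q[q[:,0].argmax()]
def pred(ax,R,v):  # silhouette u at row v
    zs=np.linspace(100,235,60); L=np.array([sil(ax,R,z)[0] for z in zs]);Q=np.array([sil(ax,R,z)[1] for z in zs])
    return np.interp(v,L[::-1,1],L[::-1,0]),np.interp(v,Q[::-1,1],Q[::-1,0])
hx=eval(sys.argv[2])
for v in eval(sys.argv[3]):
    l,r=pred((631.1,-109.7),47,v); a=edge(v,int(l)-4,int(l)+4,-1);b=edge(v,int(r)-3,int(r)+4,1); print("collar",v,"pred",l.round(2),r.round(2),"obs",a.round(2),b.round(2),"dmean",((a+b)/2-(l+r)/2).round(2))
for v in eval(sys.argv[4]):
    l,r=pred(hx,29,v); a=edge(v,int(l)-4,int(l)+4,-1);b=edge(v,int(r)-4,int(r)+4,1); print("head",v,"pred",l.round(2),r.round(2),"obs",a.round(2),b.round(2),"dmean",((a+b)/2-(l+r)/2).round(2))
E
python3 edge.py si7 "(620.6,-92.1)" "range(184,191)" "range(204,215)"; python3 edge.py si8 "(630.6,-109.7)" "range(184,190)" "range(204,213)"
```

```text
collar 184 pred 284.15 325.5 obs 284.18 325.74 dmean 0.14
collar 185 pred 284.07 325.34 obs 284.17 325.69 dmean 0.22
collar 186 pred 284.0 325.19 obs 284.17 325.59 dmean 0.29
collar 187 pred 283.93 325.03 obs 284.26 325.41 dmean 0.36
collar 188 pred 283.85 324.88 obs 283.89 325.44 dmean 0.3
collar 189 pred 283.78 324.72 obs 283.81 326.44 dmean 0.87
collar 190 pred 283.71 324.56 obs 284.3 324.4 dmean 0.22
head 204 pred 282.07 306.15 obs 281.02 307.39 dmean 0.09
head 205 pred 282.0 306.02 obs 281.29 307.24 dmean 0.25
head 206 pred 281.93 305.9 obs 281.36 307.1 dmean 0.31
head 207 pred 281.86 305.78 obs 281.43 306.65 dmean 0.22
head 208 pred 281.79 305.66 obs 281.74 305.97 dmean 0.13
head 209 pred 281.71 305.54 obs 281.79 305.49 dmean 0.01
head 210 pred 281.64 305.41 obs 281.79 305.33 dmean 0.03
head 211 pred 281.57 305.29 obs 281.69 305.21 dmean 0.02
head 212 pred 281.5 305.17 obs 281.69 305.39 dmean 0.2
head 213 pred 281.43 305.05 obs 281.71 305.29 dmean 0.26
head 214 pred 281.36 304.92 obs 281.65 305.17 dmean 0.27
collar 184 pred 284.15 325.5 obs 284.08 325.76 dmean 0.1
collar 185 pred 284.07 325.34 obs 283.87 325.7 dmean 0.07
collar 186 pred 284.0 325.19 obs 283.91 325.61 dmean 0.17
collar 187 pred 283.93 325.03 obs 283.96 325.41 dmean 0.21
collar 188 pred 283.85 324.88 obs 283.75 325.44 dmean 0.23
collar 189 pred 283.78 324.72 obs 283.79 326.46 dmean 0.88
head 204 pred 290.03 314.48 obs 290.17 316.5 dmean 1.08
head 205 pred 289.94 314.35 obs 290.28 316.36 dmean 1.18
head 206 pred 289.85 314.21 obs 290.43 316.4 dmean 1.39
head 207 pred 289.76 314.07 obs 290.47 316.36 dmean 1.51
head 208 pred 289.67 313.93 obs 290.35 316.3 dmean 1.52
head 209 pred 289.58 313.79 obs 290.27 316.28 dmean 1.59
head 210 pred 289.49 313.65 obs 290.08 315.53 dmean 1.24
head 211 pred 289.41 313.51 obs 290.05 315.74 dmean 1.44
head 212 pred 289.32 313.37 obs 290.14 315.4 dmean 1.43
```

>>> {"api": "carry_out", "payload": {
  "deltas": [
    [[0.05, 0.03, -0.4], 0, 0],
    [[0, 0, -0.3], 0, 0],
    [[0, 0, 0], 0, 0],
    [[0, 0, -0.15], 0, 0],
    [[0, 0, -0.15], 0, 0],
    [[0, 0, 0], 0, 0],
    [[0, 0, 0], 0, 0]
  ]
}}

```text
clock: 11.7
eef_pos: [548.7, -32.3, 143.2]
eef_rot: [3.142, 0.0, 2.405]
wrist_force: [-0.3, -0.0, -3.4]
finger_gap: 24.0
```

>>> {"api": "carry_out", "payload": {
  "deltas": [
    [[0, 0, -0.1], 0, 0],
    [[0, 0, -0.1], 0, 0],
    [[0, 0, 0], 0, 0],
    [[0, 0, 0], 0, 0]
  ]
}}

```text
clock: 12.03
eef_pos: [548.7, -32.3, 145.2]
eef_rot: [3.142, 0.0, 2.404]
wrist_force: [0.6, -0.3, -2.8]
finger_gap: 23.6
```

>>> {"api": "carry_out", "payload": {
  "deltas": [
    [[0, 0, -0.1], 0, 0],
    [[0, 0, -0.1], 0, 0],
    [[0, 0, 0], 0, 0],
    [[0, 0, 0], 0, 0]
  ]
}}

```text
clock: 12.37
eef_pos: [548.7, -32.3, 147.2]
eef_rot: [3.141, 0.0, 2.404]
wrist_force: [0.1, -0.5, -2.8]
finger_gap: 23.3
```

>>> {"api": "carry_out", "payload": {
  "deltas": [
    [[0, 0, -0.1], 0, 0],
    [[0, 0, -0.1], 0, 0],
    [[0, 0, 0], 0, 0],
    [[0, 0, 0], 0, 0]
  ]
}}

```text
clock: 12.7
eef_pos: [548.7, -32.4, 149.2]
eef_rot: [3.141, 0.0, 2.404]
wrist_force: [0.1, 0.5, -3.0]
finger_gap: 23.1
```

```bash
python3 -c "
from w import *
print(manip.read_state()['moment'].round(2))
snap('w9');snap('si9','side')
im=cv2.imread('pics/si9.png');cv2.imwrite('pics/si9c.png',cv2.resize(im[130:230,230:370],None,fx=5.5,fy=5.5,interpolation=cv2.INTER_CUBIC))"; python3 tilt.py w9
```

```text
[0.17 0.21 0.03]
12.7 [548.7 -32.4 149.2] [1.7999e+02 1.0000e-02 1.3777e+02] [-0.13  0.34  1.58 -0.    1.22 -0.96] [ 0.09  0.52 -3.04] [0.17 0.21 0.03] 23.1
12.75 [548.7 -32.3 149.2] [180.     0.   137.77] [-0.13  0.34  1.58  0.    1.22 -0.96] [-0.53  0.03 -3.58] [ 0.18  0.19 -0.03] 23.9
w9 slope deg -2.295866967447428 top at x=0: 44.85251924625308 res 0.5495620976660902 yaw err [  0.32024287 -19.74376334] yc -0.14907717415648353 22.947657206151487 58.42493848056756 xend 60.97614553074448
```

View pics/si9c.png

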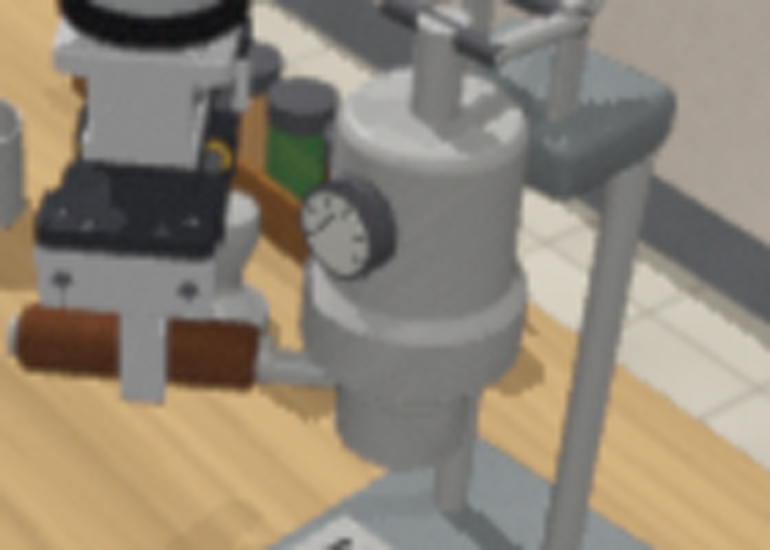

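>>> {"api": "carry_out", "payload": {
  "deltas": [
    [[0, 0, -0.1], 0, 0],
    [[0, 0, -0.1], 0, 0],
    [[0, 0, 0], 0, 0],
    [[0, 0, 0], 0, 0]
  ]
}}

```text
clock: 13.13
eef_pos: [548.7, -32.3, 151.2]
eef_rot: [3.142, 0.0, 2.405]
wrist_force: [0.6, 0.3, -3.0]
finger_gap: 23.8
```

>>> {"api": "carry_out", "payload": {
  "deltas": [
    [[0, 0, -0.1], 0, 0],
    [[0, 0, -0.1], 0, 0],
    [[0, 0, 0], 0, 0],
    [[0, 0, 0], 0, 0]
  ]
}}

```text
clock: 13.47
eef_pos: [548.7, -32.3, 153.2]
eef_rot: [3.142, 0.0, 2.404]
wrist_force: [-0.2, 0.8, -3.0]
finger_gap: 23.6
```

>>> {"api": "carry_out", "payload": {
  "deltas": [
    [[0, 0, -0.1], 0, 0],
    [[0, 0, -0.1], 0, 0],
    [[0, 0, 0], 0, 0],
    [[0, 0, 0], 0, 0]
  ]
}}

```text
clock: 13.8
eef_pos: [548.7, -32.3, 155.2]
eef_rot: [3.142, 0.0, 2.404]
wrist_force: [-0.3, 0.3, -3.1]
finger_gap: 23.4
```

>>> {"api": "carry_out", "payload": {
  "deltas": [
    [[0, 0, -0.1], 0, 0],
    [[0, 0, -0.1], 0, 0],
    [[0, 0, 0], 0, 0],
    [[0, 0, 0], 0, 0]
  ]
}}

```text
clock: 14.13
eef_pos: [548.7, -32.3, 157.2]
eef_rot: [3.142, 0.0, 2.405]
wrist_force: [0.7, -0.3, -3.4]
finger_gap: 23.7
```

>>> {"api": "carry_out", "payload": {
  "deltas": [
    [[0, 0, -0.05], 0, 0],
    [[0, 0, -0.05], 0, 0],
    [[0, 0, 0], 0, 0],
    [[0, 0, 0], 0, 0]
  ]
}}

```text
clock: 14.47
eef_pos: [548.7, -32.3, 158.2]
eef_rot: [3.142, 0.0, 2.405]
wrist_force: [0.3, 0.7, -2.8]
finger_gap: 23.8
```

>>> {"api": "carry_out", "payload": {
  "deltas": [
    [[0, 0, -0.05], 0, 0],
    [[0, 0, 0], 0, 0],
    [[0, 0, 0], 0, 0]
  ]
}}

```text
clock: 14.72
eef_pos: [548.7, -32.3, 158.7]
eef_rot: [3.142, 0.0, 2.405]
wrist_force: [-0.3, 0.2, -2.0]
finger_gap: 23.3
```

```bash
python3 -c "
from w import *
print(manip.read_state()['moment'].round(2))
snap('w10');snap('si10','side')
im=cv2.imread('pics/si10.png');cv2.imwrite('pics/si10c.png',cv2.resize(im[130:230,230:370],None,fx=5.5,fy=5.5,interpolation=cv2.INTER_CUBIC))"; python3 tilt.py w10; python3 rel.py si10
```

```text
[0.18 0.22 0.02]
14.7167 [548.7 -32.3 158.7] [180.     0.   137.77] [-0.13  0.33  1.57 -0.    1.24 -0.96] [-0.31  0.25 -1.96] [0.18 0.22 0.02] 23.3
14.7667 [548.7 -32.3 158.7] [180.     0.   137.77] [-0.13  0.33  1.57  0.    1.24 -0.96] [ 0.84 -0.51 -2.94] [ 0.1   0.26 -0.03] 23.6
w10 slope deg -2.2608137627741915 top at x=0: 44.88997294131153 res 0.5414073215795909 yaw err [  0.6230981  -28.42183168] yc -0.1331417583947051 23.06721272389693 58.582023205136046 xend 60.81242763454867
pred head [ 630.14809755 -106.26929715] TCP [548.70291005 -32.33228724 158.67454902]
head z -60.0 56 [ 631.6 -109.3   28.7] 0.56 [ 594.  -147.1   31. ] 5.43
head z -52.0 64 [ 631.5 -109.5   28.7] 0.34 [ 591.7 -145.7   31. ] 5.11
head z -44.0 60 [-283906.8 -327359.7  433627.6] 2.24 [ 633.1 -107.4   31. ] 0.6
head z -36.0 26 [-285450.8 -121249.4  310647.8] 2.21 [ 581.7 -133.4   31. ] 4.51
collar 200 105 [ 630.7 -109.9   46.7] 0.52 [ 631.  -109.6]
collar 208 110 [ 631.1 -109.5   47. ] 0.73 [ 631.1 -109.5]
collar 216 112 [ 630.5 -110.3   46.5] 0.48 [ 630.9 -109.8]
collar 224 166 [ 630.3 -110.3   45.5] 0.98 [ 631.6 -109. ]
```

View pics/si10c.png

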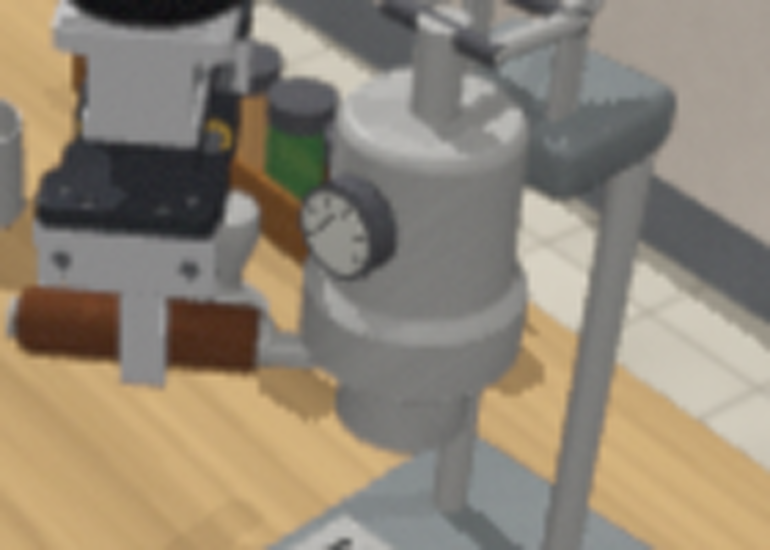

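>>> {"api": "carry_out", "payload": {
  "deltas": [
    [[-0.007, -0.384, 0], -2, 0],
    [[-0.007, -0.384, -0.01], -2, 0],
    [[-0.007, -0.384, -0.02], -2, 0],
    [[-0.007, -0.384, -0.02], -2, 0],
    [[0, 0, 0], 0, 0],
    [[0, 0, 0], 0, 0]
  ]
}}

```text
clock: 15.32
eef_pos: [539.4, -44.4, 159.4]
eef_rot: [3.141, 0.001, 2.543]
wrist_force: [0.6, -0.3, -1.8]
finger_gap: 23.7
```

```bash
cat > st.py <<'E'
from w import *
S=[]
s=manip.read_state(); yaw=s['eef_rot'][2]
Rt=Rm(s['eef_rot']); f=Rt.T@s['wrist_force']; m=Rt.T@s['moment']
h=s['eef_pos']-110*Rt[:,0]
print("t",round(s['clock'],2),"yaw",np.degrees(yaw).round(2),"pos",s['eef_pos'].round(2),"head",h.round(2),"Ftool",f.round(2),"Mtool",m.round(2),"rim",(s['eef_pos'][2]-142.2).round(2),"turn from 137.8:",(np.degrees(yaw)-137.77).round(2),'gap',round(s['finger_gap'],1))
E
python3 st.py
```

```text
t 15.32 yaw 145.7 pos [539.39 -44.42 159.4 ] head [ 630.26 -106.41  159.47] Ftool [-0.68  0.09  1.78] Mtool [ 0.07  0.01 -0.04] rim 17.2 turn from 137.8: 7.93 gap 23.7
```

>>> {"api": "carry_out", "payload": {
  "deltas": [
    [[-0.007, -0.384, -0.022], -2, 0],
    [[-0.007, -0.384, -0.022], -2, 0],
    [[-0.007, -0.384, -0.022], -2, 0],
    [[0, 0, 0], 0, 0],
    [[0, 0, 0], 0, 0]
  ]
}}

```text
clock: 15.73
eef_pos: [533.5, -54.1, 160.0]
eef_rot: [3.141, 0.001, 2.647]
wrist_force: [-0.5, 0.7, -1.1]
finger_gap: 23.4
```

```bash
python3 st.py
```

```text
t 15.73 yaw 151.66 pos [533.48 -54.15 159.97] head [ 630.29 -106.37  160.03] Ftool [0.77 0.37 1.08] Mtool [ 0.03  0.05 -0.03] rim 17.77 turn from 137.8: 13.89 gap 23.4
```

>>> {"api": "carry_out", "payload": {
  "deltas": [
    [[-0.007, -0.384, -0.022], -2, 0],
    [[-0.007, -0.384, -0.022], -2, 0],
    [[0, 0, 0], 0, 0],
    [[0, 0, 0], 0, 0]
  ]
}}

```text
clock: 16.07
eef_pos: [530.1, -60.9, 160.4]
eef_rot: [3.141, 0.0, 2.716]
wrist_force: [-0.5, -0.2, -0.1]
finger_gap: 23.5
```

```bash
python3 st.py
```

```text
t 16.07 yaw 155.64 pos [530.1  -60.95 160.35] head [ 630.3  -106.32  160.4 ] Ftool [ 0.39 -0.34  0.13] Mtool [-0.01  0.08  0.  ] rim 18.15 turn from 137.8: 17.87 gap 23.5
```

>>> {"api": "carry_out", "payload": {
  "deltas": [
    [[-0.007, -0.384, -0.022], -2, 0],
    [[-0.007, -0.384, -0.022], -2, 0],
    [[0, 0, 0], 0, 0],
    [[0, 0, 0], 0, 0]
  ]
}}

```text
clock: 16.4
eef_pos: [527.2, -68.1, 160.8]
eef_rot: [3.141, 0.0, 2.786]
wrist_force: [-1.1, 0.3, -0.9]
finger_gap: 23.5
```

```bash
python3 st.py
```

```text
t 16.4 yaw 159.63 pos [527.17 -68.06 160.77] head [ 630.29 -106.35  160.82] Ftool [ 1.09 -0.12  0.88] Mtool [-0.01  0.18 -0.02] rim 18.57 turn from 137.8: 21.86 gap 23.5
```

>>> {"api": "carry_out", "payload": {
  "deltas": [
    [[-0.007, -0.384, -0.022], -2, 0],
    [[-0.007, -0.384, -0.022], -2, 0],
    [[0, 0, 0], 0, 0],
    [[0, 0, 0], 0, 0]
  ]
}}

```text
clock: 16.73
eef_pos: [524.8, -75.4, 161.2]
eef_rot: [3.142, 0.0, 2.856]
wrist_force: [-1.0, 0.5, -0.1]
finger_gap: 23.7
```

```bash
python3 st.py
```

```text
t 16.73 yaw 163.63 pos [524.76 -75.36 161.16] head [ 630.29 -106.37  161.2 ] Ftool [1.08 0.18 0.07] Mtool [ 0.07  0.12 -0.05] rim 18.96 turn from 137.8: 25.86 gap 23.7
```

>>> {"api": "carry_out", "payload": {
  "deltas": [
    [[-0.007, -0.384, -0.021], -2, 0],
    [[0, 0, 0], 0, 0],
    [[0, 0, 0], 0, 0]
  ]
}}

```text
clock: 16.98
eef_pos: [523.7, -79.1, 161.4]
eef_rot: [3.142, 0.0, 2.891]
wrist_force: [-1.5, 0.9, 0.8]
finger_gap: 23.7
```

```bash
python3 st.py
```

```text
t 16.98 yaw 165.64 pos [523.68 -79.06 161.36] head [ 630.24 -106.34  161.38] Ftool [ 1.64  0.51 -0.8 ] Mtool [ 0.03  0.2  -0.03] rim 19.16 turn from 137.8: 27.87 gap 23.7
```

>>> {"api": "carry_out", "payload": {
  "deltas": [
    [[-0.007, -0.384, -0.023], -2, 0],
    [[0, 0, 0], 0, 0],
    [[0, 0, 0], 0, 0]
  ]
}}

```text
clock: 17.23
eef_pos: [522.7, -82.8, 161.6]
eef_rot: [-3.142, 0.0, 2.926]
wrist_force: [-0.6, 0.6, 1.2]
finger_gap: 23.8
```

```bash
python3 st.py
```

```text
t 17.23 yaw 167.65 pos [522.74 -82.84 161.57] head [ 630.2  -106.37  161.59] Ftool [ 0.76  0.46 -1.16] Mtool [ 0.12  0.25 -0.06] rim 19.37 turn from 137.8: 29.88 gap 23.8
```

>>> {"api": "carry_out", "payload": {
  "deltas": [
    [[-0.007, -0.384, -0.023], -2, 0],
    [[0, 0, 0], 0, 0],
    [[0, 0, 0], 0, 0]
  ]
}}

```text
clock: 17.48
eef_pos: [522.0, -86.6, 161.8]
eef_rot: [-3.142, 0.0, 2.961]
wrist_force: [-2.2, 0.1, 0.3]
finger_gap: 23.6
```

```bash
python3 st.py
```

```text
t 17.48 yaw 169.65 pos [521.96 -86.64 161.8 ] head [ 630.17 -106.41  161.81] Ftool [ 2.2  -0.29 -0.27] Mtool [ 0.09  0.26 -0.02] rim 19.6 turn from 137.8: 31.88 gap 23.6
```

>>> {"api": "carry_out", "payload": {
  "deltas": [
    [[-0.007, -0.384, -0.023], -2, 0],
    [[0, 0, 0], 0, 0],
    [[0, 0, 0], 0, 0]
  ]
}}

```text
clock: 17.73
eef_pos: [521.3, -90.5, 162.0]
eef_rot: [-3.142, -0.0, 2.996]
wrist_force: [-1.5, 0.2, 0.8]
finger_gap: 23.7
```

```bash
python3 st.py
```

```text
t 17.73 yaw 171.65 pos [521.32 -90.45 162.01] head [ 630.16 -106.42  162.01] Ftool [ 1.54 -0.02 -0.76] Mtool [ 0.14  0.37 -0.  ] rim 19.81 turn from 137.8: 33.88 gap 23.7
```

```bash
python3 -c "
from w import *
snap('w11');snap('si11','side')
im=cv2.imread('pics/si11.png');cv2.imwrite('pics/si11c.png',cv2.resize(im[130:230,230:370],None,fx=5.5,fy=5.5,interpolation=cv2.INTER_CUBIC))"; python3 tilt.py w11; python3 rel.py si11
```

```text
17.7333 [521.3 -90.5 162. ] [-180.     -0.    171.65] [-0.24  0.28  1.62 -0.    1.24 -1.67] [-1.53  0.21  0.76] [-0.08  0.38  0.  ] 23.7
17.7833 [521.3 -90.4 162. ] [-180.     -0.    171.66] [-0.24  0.28  1.62 -0.    1.24 -1.67] [-2.89 -0.65  0.38] [-0.12  0.44 -0.04] 23.4
w11 slope deg -2.62217961405951 top at x=0: 44.98515856889377 res 0.5717044587170363 yaw err [ 0.40266738 26.78456751] yc 0.7679797063934368 22.977525366907557 58.32504323144832 xend 60.79658832664472
pred head [ 630.15895113 -106.3559218 ] TCP [521.32232365 -90.40009156 161.98951308]
head z -60.0 54 [ 632.9 -108.5   28.8] 0.53 [ 594.6 -144.7   31. ] 6.29
head z -52.0 64 [ 632.  -110.1   27.8] 0.57 [ 634.5 -107.4   31. ] 1.03
head z -44.0 47 [-433287.3 -496319.4  659148.3] 2.25 [ 634.2 -107.2   31. ] 0.69
collar 200 88 [ 630.9 -109.5   47. ] 0.69 [ 630.9 -109.5]
collar 208 92 [-308143.6 -481780.2  572100.7] 3.36 [ 631.  -109.7]
collar 216 83 [ 630.7 -110.5   46.1] 0.79 [ 631.1 -109.6]
collar 224 119 [ 630.7 -111.1   44.8] 1.03 [ 631.3 -108.8]
```

View pics/si11c.png

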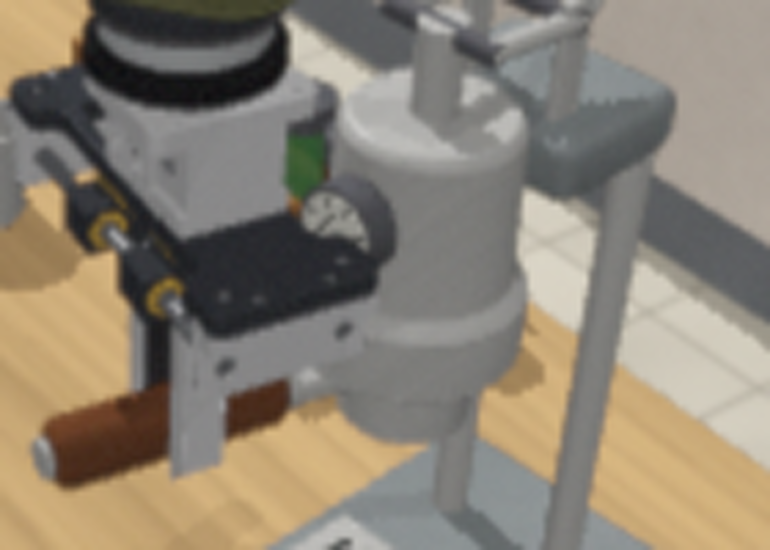

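>>> {"api": "carry_out", "payload": {
  "deltas": [
    [[0.05, 0, 0], 0, 0],
    [[0.023, -0.384, -0.021], -2, 0],
    [[0, 0, 0], 0, 0],
    [[0, 0, 0], 0, 0]
  ]
}}

```text
clock: 18.17
eef_pos: [520.1, -94.1, 162.2]
eef_rot: [3.141, 0.0, 3.031]
wrist_force: [-0.9, 0.3, -0.0]
finger_gap: 23.6
```

```bash
python3 st.py
```

```text
t 18.17 yaw 173.69 pos [520.11 -94.11 162.22] head [ 629.44 -106.2   162.24] Ftool [0.91 0.2  0.02] Mtool [-0.04  0.14 -0.  ] rim 20.02 turn from 137.8: 35.92 gap 23.6
```

>>> {"api": "carry_out", "payload": {
  "deltas": [
    [[0.013, -0.384, -0.021], -2, 0],
    [[0, 0, 0], 0, 0],
    [[0, 0, 0], 0, 0]
  ]
}}

```text
clock: 18.42
eef_pos: [519.6, -97.9, 162.4]
eef_rot: [3.141, 0.0, 3.066]
wrist_force: [-1.7, 0.8, -0.6]
finger_gap: 23.9
```

```bash
python3 st.py
```

```text
t 18.42 yaw 175.67 pos [519.56 -97.87 162.45] head [ 629.25 -106.17  162.46] Ftool [1.79 0.64 0.63] Mtool [-0.07  0.18 -0.02] rim 20.25 turn from 137.8: 37.9 gap 23.9
```

>>> {"api": "carry_out", "payload": {
  "deltas": [
    [[-0.007, -0.384, -0.021], -2, 0],
    [[0, 0, 0], 0, 0],
    [[0, 0, 0], 0, 0]
  ]
}}

```text
clock: 18.67
eef_pos: [519.4, -101.7, 162.7]
eef_rot: [3.142, 0.0, 3.101]
wrist_force: [-1.7, 0.1, -0.0]
finger_gap: 23.4
```

```bash
python3 st.py
```

```text
t 18.67 yaw 177.66 pos [ 519.37 -101.72  162.68] head [ 629.28 -106.21  162.71] Ftool [1.73 0.02 0.02] Mtool [-0.01  0.17 -0.03] rim 20.48 turn from 137.8: 39.89 gap 23.4
```

```bash
sed -i 's/(np.degrees(yaw)-137.77)/((np.degrees(yaw)-137.77+90)%360-90)/' st.py
```

>>> {"api": "carry_out", "payload": {
  "deltas": [
    [[0.003, -0.384, -0.021], -2, 0],
    [[0, 0, 0], 0, 0],
    [[0, 0, 0], 0, 0]
  ]
}}

```text
clock: 18.92
eef_pos: [519.2, -105.5, 162.9]
eef_rot: [3.142, 0.0, 3.136]
wrist_force: [-1.1, 0.5, -0.1]
finger_gap: 23.4
```

```bash
python3 st.py
```

```text
t 18.92 yaw 179.66 pos [ 519.2  -105.53  162.88] head [ 629.19 -106.19  162.9 ] Ftool [1.14 0.48 0.14] Mtool [ 0.01  0.14 -0.06] rim 20.68 turn from 137.8: 41.89 gap 23.4
```

>>> {"api": "carry_out", "payload": {
  "deltas": [
    [[-0.007, -0.384, -0.021], -2, 0],
    [[0, 0, 0], 0, 0],
    [[0, 0, 0], 0, 0]
  ]
}}

```text
clock: 19.17
eef_pos: [519.3, -109.4, 163.1]
eef_rot: [3.142, 0.0, -3.113]
wrist_force: [0.6, 0.2, -1.3]
finger_gap: 23.5
```

```bash
python3 st.py
```

```text
t 19.17 yaw -178.35 pos [ 519.25 -109.37  163.09] head [ 629.21 -106.2   163.13] Ftool [-0.57  0.14  1.26] Mtool [-0.04  0.11 -0.06] rim 20.89 turn from 137.8: 43.88 gap 23.5
```

>>> {"api": "carry_out", "payload": {
  "deltas": [
    [[-0.007, -0.384, -0.021], -2, 0],
    [[0, 0, 0], 0, 0],
    [[0, 0, 0], 0, 0]
  ]
}}

```text
clock: 19.42
eef_pos: [519.4, -113.2, 163.3]
eef_rot: [3.142, 0.0, -3.078]
wrist_force: [-0.7, 0.7, -0.7]
finger_gap: 23.6
```

```bash
python3 st.py
```

```text
t 19.42 yaw -176.35 pos [ 519.44 -113.21  163.3 ] head [ 629.22 -106.21  163.33] Ftool [0.62 0.78 0.68] Mtool [-0.02  0.17 -0.1 ] rim 21.1 turn from 137.8: 45.88 gap 23.6
```

>>> {"api": "carry_out", "payload": {
  "deltas": [
    [[-0.007, -0.384, -0.021], -2, 0],
    [[0, 0, 0], 0, 0],
    [[0, 0, 0], 0, 0]
  ]
}}

```text
clock: 19.67
eef_pos: [519.7, -117.1, 163.5]
eef_rot: [3.142, 0.0, -3.043]
wrist_force: [-0.6, 0.6, -0.5]
finger_gap: 23.5
```

```bash
python3 st.py
```

```text
t 19.67 yaw -174.35 pos [ 519.7  -117.06  163.49] head [ 629.17 -106.23  163.51] Ftool [0.56 0.65 0.49] Mtool [ 0.01  0.15 -0.05] rim 21.29 turn from 137.8: 47.88 gap 23.5
```

>>> {"api": "carry_out", "payload": {
  "deltas": [
    [[-0.007, -0.384, -0.021], -2, 0],
    [[0, 0, 0], 0, 0],
    [[0, 0, 0], 0, 0]
  ]
}}

```text
clock: 19.92
eef_pos: [520.1, -120.9, 163.7]
eef_rot: [-3.142, 0.0, -3.008]
wrist_force: [-0.7, -0.2, -0.8]
finger_gap: 23.4
```

```bash
python3 st.py
```

```text
t 19.92 yaw -172.35 pos [ 520.13 -120.91  163.7 ] head [ 629.15 -106.27  163.71] Ftool [ 0.73 -0.08  0.83] Mtool [0.07 0.21 0.07] rim 21.5 turn from 137.8: 49.88 gap 23.4
```

>>> {"api": "carry_out", "payload": {
  "deltas": [
    [[-0.007, -0.384, -0.021], -2, 0],
    [[0, 0, 0], 0, 0],
    [[0, 0, 0], 0, 0]
  ]
}}

```text
clock: 20.17
eef_pos: [520.4, -124.7, 163.8]
eef_rot: [3.141, -0.001, -2.973]
wrist_force: [-4.9, -0.3, -0.0]
finger_gap: 23.4
```

```bash
python3 st.py
```

```text
t 20.17 yaw -170.34 pos [ 520.37 -124.75  163.77] head [ 628.81 -106.29  163.69] Ftool [4.88 0.49 0.01] Mtool [0.13 0.81 0.07] rim 21.57 turn from 137.8: 51.89 gap 23.4
```

```bash
python3 -c "
from w import *
snap('w12');snap('si12','side')
im=cv2.imread('pics/si12.png');cv2.imwrite('pics/si12c.png',cv2.resize(im[130:230,230:370],None,fx=5.5,fy=5.5,interpolation=cv2.INTER_CUBIC))"; python3 tilt.py w12; python3 rel.py si12;python3 st.py
```

```text
20.1667 [ 520.4 -124.7  163.8] [ 1.7999e+02 -5.0000e-02 -1.7034e+02] [-0.3   0.29  1.6  -0.    1.25 -2.04] [-4.89 -0.34 -0.01] [-0.27  0.77 -0.07] 23.4
20.2167 [ 520.4 -124.7  163.8] [ 1.7999e+02 -4.0000e-02 -1.7033e+02] [-0.3   0.29  1.6  -0.    1.25 -2.04] [-5.46  0.23 -0.09] [-0.29  0.77 -0.1 ] 23.0
w12 slope deg -2.6355199235623874 top at x=0: 44.93922532291216 res 0.5237971361628126 yaw err [ 0.71152891 37.35378826] yc 1.2247854970586625 22.593138358627527 58.168507046827436 xend 60.48776430692871
pred head [ 628.83156165 -106.23348487] TCP [ 520.39422966 -124.70901004  163.79979932]
head z -60.0 39 [ 631.5 -108.5   28.6] 0.65 [ 604.8 -156.2   31. ] 3.6
head z -52.0 43 [ 631.5 -108.6   28.4] 0.82 [ 632.6 -106.    31. ] 0.7
collar 200 56 [ 630.6 -109.7   46.8] 0.66 [ 630.6 -109.5]
collar 208 47 [ 630.5 -112.5   44.3] 0.61 [ 630.6 -109.6]
collar 216 33 [ 630.2 -104.5   51.7] 0.42 [ 630.8 -109.3]
collar 224 52 [ 630.8 -113.5   42.7] 0.94 [ 629.5 -109.1]
t 20.27 yaw -170.32 pos [ 520.4  -124.68  163.81] head [ 628.83 -106.18  163.73] Ftool [ 4.94 -0.04 -0.31] Mtool [0.14 0.84 0.11] rim 21.61 turn from 137.8: 51.91 gap 23.7
```

View pics/si12c.png

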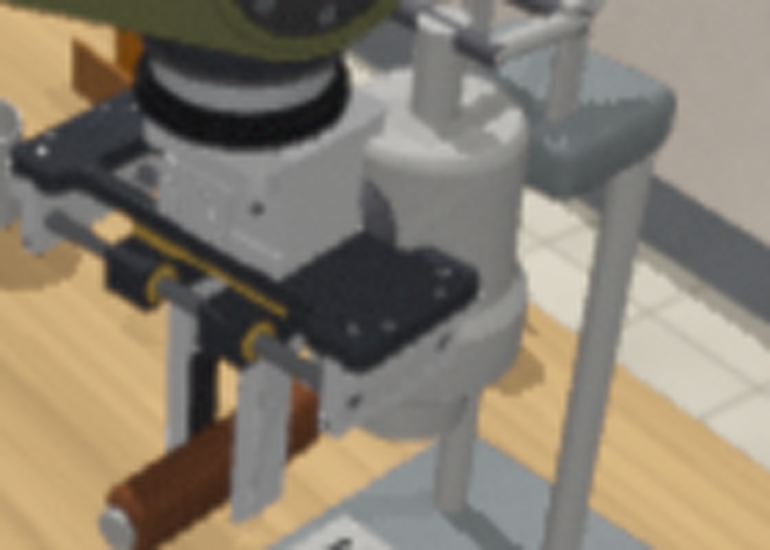

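View pics/w12.png

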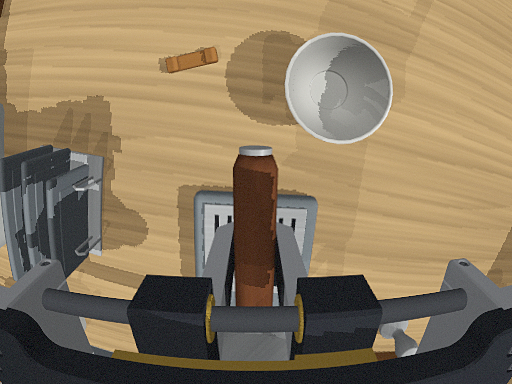

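```bash
python3 -c "
from w import *
s,c,p,P=snap('sc12','scene')
cv2.imwrite('pics/sc12c.png',cv2.resize(p[110:230,150:300,::-1],None,fx=5,fy=5,interpolation=cv2.INTER_CUBIC))
P=np.load('pics/si12P.npy'); g=P[sel(P,(500,610),(-190,-50),(225,320))]
# in press frame psi 8
a=np.radians(8);d=g[:,:2]-[631,-109.7]; fx=-(d@[np.cos(a),np.sin(a)]); fy=d@[-np.sin(a),np.cos(a)]
for z in range(225,320,10):
    m=(g[:,2]>=z)&(g[:,2]<z+10)
    h=np.histogram(fx[m],np.arange(25,125,5))[0]; print(z,h)
P=np.load('pics/si0P.npy'); g=P[sel(P,(500,610),(-190,-50),(225,320))]
d=g[:,:2]-[631,-109.7]; fx=-(d@[np.cos(a),np.sin(a)]); fy=d@[-np.sin(a),np.cos(a)]
print('before')
for z in range(225,320,10):
    m=(g[:,2]>=z)&(g[:,2]<z+10); print(z,np.histogram(fx[m],np.arange(25,125,5))[0], fx[m].max().round(1) if m.any() else 0)
"
```

```text
20.2667 [ 520.4 -124.7  163.8] [ 1.7999e+02 -4.0000e-02 -1.7032e+02] [-0.3   0.29  1.6  -0.    1.25 -2.04] [-4.86 -0.87  0.31] [-0.28  0.81 -0.1 ] 23.7
225 [ 0  0  0  0  0  0  0  0  0  0  0  0  0  0  0  8  8 13 21]
235 [ 0  0  0  0  0  0  0  0  0  0  0  0  0  0  0  4  8 11 22]
245 [ 0  0  0  0  0  0  0  0  0  0  0  0  0  0  0  1  4  8 18]
255 [0 0 0 0 0 0 0 0 0 0 0 0 0 0 0 0 0 1 9]
265 [ 4  6  1  0  0  0  0  0  0  0  0  0  0  0  0  4 10  8  5]
275 [14 15  8  7  5  1  0  0  0  0  0  0  0  3  1  0  1 13 17]
285 [13 17 18 14 13  6  0  0  0  0  0  1  5 13  4  1  0  0  4]
295 [12 21 31  1  0  0  0  0  0  0  0  0  0  0  1  1  0  1  1]
305 [26 24 12  0  0  0  0  0  0  1  3  5 17 15 26 33 34 28 34]
315 [ 0  0  0  0  0  0  0  0  0  0  1  0  4  8  9  6  8 10  6]Traceback (most recent call last):
  File "<string>", line 11, in <module>
    P=np.load('pics/si0P.npy'); g=P[sel(P,(500,610),(-190,-50),(225,320))]
    fid = stack.enter_context(open(os.fspath(file), "rb"))
                              ~~~~^^^^^^^^^^^^^^^^^^^^^^^
FileNotFoundError: [Errno 2] No such file or directory: 'pics/si0P.npy'
```

View pics/sc12c.png

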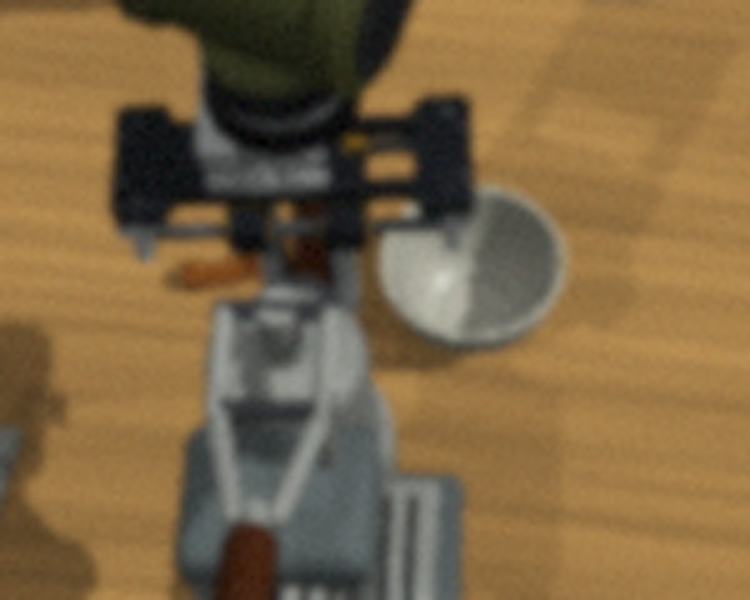

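>>> {"api": "carry_out", "payload": {
  "deltas": [
    [[0.01, -0.192, -0.01], -1, 0],
    [[0, 0, 0], 0, 0],
    [[0, 0, 0], 0, 0]
  ]
}}

```text
clock: 20.57
eef_pos: [520.4, -126.6, 163.8]
eef_rot: [3.141, -0.001, -2.955]
wrist_force: [-6.5, -0.6, 0.0]
finger_gap: 23.6
```

```bash
python3 st.py
```

```text
t 20.57 yaw -169.32 pos [ 520.43 -126.64  163.82] head [ 628.53 -106.25  163.69] Ftool [ 6.5   0.58 -0.01] Mtool [0.13 1.03 0.18] rim 21.62 turn from 137.8: 52.91 gap 23.6
```

>>> {"api": "carry_out", "payload": {
  "deltas": [
    [[0.01, -0.192, -0.01], -1, 0],
    [[0, 0, 0], 0, 0],
    [[0, 0, 0], 0, 0]
  ]
}}

```text
clock: 20.82
eef_pos: [520.6, -128.6, 163.9]
eef_rot: [3.141, -0.002, -2.938]
wrist_force: [-7.8, -1.0, -0.2]
finger_gap: 23.6
```

```bash
python3 st.py
```

```text
t 20.82 yaw -168.32 pos [ 520.56 -128.56  163.87] head [ 628.28 -106.28  163.7 ] Ftool [7.81 0.58 0.2 ] Mtool [0.14 1.26 0.2 ] rim 21.67 turn from 137.8: 53.91 gap 23.6
```

>>> {"api": "carry_out", "payload": {
  "deltas": [
    [[0.01, -0.192, -0.01], -1, 0],
    [[0, 0, 0], 0, 0],
    [[0, 0, 0], 0, 0]
  ]
}}

```text
clock: 21.07
eef_pos: [520.9, -130.4, 164.0]
eef_rot: [3.141, -0.002, -2.92]
wrist_force: [-7.0, -0.6, 1.0]
finger_gap: 23.7
```

```bash
python3 st.py
```

```text
t 21.07 yaw -167.32 pos [ 520.86 -130.4   163.97] head [ 628.18 -106.26  163.8 ] Ftool [ 6.92  0.96 -0.99] Mtool [-0.01  1.26  0.31] rim 21.77 turn from 137.8: 54.91 gap 23.7
```

>>> {"api": "carry_out", "payload": {
  "deltas": [
    [[0.01, -0.192, -0.01], -1, 0],
    [[0, 0, 0], 0, 0],
    [[0, 0, 0], 0, 0]
  ]
}}

```text
clock: 21.32
eef_pos: [521.2, -132.2, 164.0]
eef_rot: [3.141, -0.001, -2.903]
wrist_force: [-6.8, -0.2, 0.3]
finger_gap: 23.9
```

```bash
python3 st.py
```

```text
t 21.32 yaw -166.33 pos [ 521.2  -132.16  164.01] head [ 628.08 -106.16  163.85] Ftool [ 6.61  1.42 -0.29] Mtool [-0.2   1.07  0.38] rim 21.81 turn from 137.8: 55.9 gap 23.9
```

>>> {"api": "carry_out", "payload": {
  "deltas": [
    [[0, 0, 0], 0, 0.33],
    [[0, 0, 0], 0, 0.33],
    [[0, 0, 0], 0, 0.33],
    [[0, 0, 0], 0, 0.33]
  ]
}}

```text
clock: 21.65
eef_pos: [522.1, -132.3, 164.5]
eef_rot: [-3.141, 0.001, -2.902]
wrist_force: [0.8, 0.7, 0.1]
finger_gap: 30.7
```

```bash
python3 st.py; python3 -c "
from w import *
snap('w13');snap('si13','side')
im=cv2.imread('pics/si13.png');cv2.imwrite('pics/si13c.png',cv2.resize(im[130:230,230:370],None,fx=5.5,fy=5.5,interpolation=cv2.INTER_CUBIC))"; python3 tilt.py w13; python3 rel.py si13
```

```text
t 21.65 yaw -166.25 pos [ 522.05 -132.34  164.46] head [ 628.9  -106.18  164.52] Ftool [-0.93  0.45 -0.12] Mtool [-0.04 -0.04  0.06] rim 22.26 turn from 137.8: 55.98 gap 30.7
21.65 [ 522.1 -132.3  164.5] [-1.7999e+02  4.0000e-02 -1.6625e+02] [-0.32  0.3   1.59  0.    1.25 -2.13] [0.8  0.66 0.12] [ 0.04 -0.03 -0.06] 30.7
21.7 [ 522.  -132.4  164.4] [-1.7999e+02  3.0000e-02 -1.6624e+02] [-0.32  0.3   1.59  0.    1.25 -2.13] [ 0.19 -0.1   0.15] [ 0.04 -0.01  0.02] 31.3
w13 slope deg -1.63625255561348 top at x=0: 43.99508312161997 res 0.459146448237135 yaw err [ 1.39368334 47.58577015] yc 1.994943300997129 22.319710835629323 58.13095476673979 xend 60.39773773714487
pred head [ 628.85716139 -106.20369809] TCP [ 522.0136888  -132.36612083  164.44693635]
head z -60.0 38 [-194547.9 -666445.1  694306.6] 1.15 [ 631.5 -106.2   31. ] 0.47
head z -52.0 30 [ 631.3 -108.9   28.4] 0.53 [ 631.8 -106.2   31. ] 0.61
collar 200 39 [ 630.8 -105.5   50.8] 0.52 [ 630.9 -109.4]
collar 208 39 [ 629.2 -111.3   45.7] 0.61 [ 629.9 -109.9]
collar 216 20 [ 628.7 -101.    55.4] 0.24 [ 630.7 -109.4]
collar 224 41 [ 630.1 -112.3   44. ] 0.65 [ 628.8 -109.4]
```

View pics/w13.png

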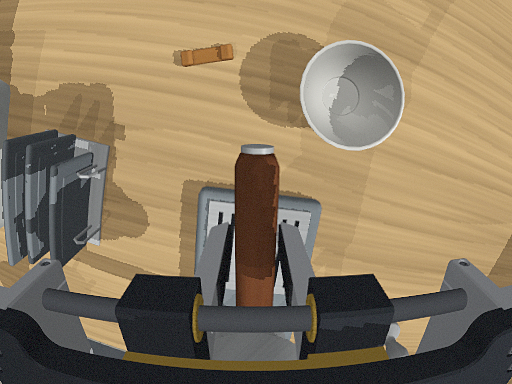

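>>> {"api": "carry_out", "payload": {
  "deltas": [
    [[0, -0.192, 0], -1, 0.33],
    [[0, -0.1, 0], -0.5, 0.33],
    [[0, 0, 0], 0, 0.33],
    [[0, 0, 0], 0, 0.33]
  ]
}}

```text
clock: 22.08
eef_pos: [522.5, -135.2, 164.3]
eef_rot: [3.141, 0.0, -2.875]
wrist_force: [-1.3, 1.7, 0.3]
finger_gap: 31.1
```

```bash
python3 st.py
```

```text
t 22.08 yaw -164.73 pos [ 522.55 -135.17  164.31] head [ 628.67 -106.21  164.32] Ftool [ 0.78  1.99 -0.29] Mtool [-0.48 -0.12 -0.03] rim 22.11 turn from 137.8: 57.5 gap 31.1
```

>>> {"api": "carry_out", "payload": {
  "deltas": [
    [[0, -0.1, 0], -0.5, 0.33],
    [[0, 0, 0], 0, 0.33],
    [[0, 0, 0], 0, 0.33]
  ]
}}

```text
clock: 22.33
eef_pos: [522.7, -135.7, 164.3]
eef_rot: [3.141, -0.0, -2.866]
wrist_force: [0.1, 5.6, 0.9]
finger_gap: 30.9
```

```bash
python3 st.py
```

```text
t 22.33 yaw -164.21 pos [ 522.73 -135.73  164.29] head [ 628.58 -105.79  164.29] Ftool [-1.67  5.39 -0.94] Mtool [-1.06 -0.15  0.07] rim 22.09 turn from 137.8: 58.02 gap 30.9
```

>>> {"api": "carry_out", "payload": {
  "deltas": [
    [[0, -0.05, 0], -0.25, 0.33],
    [[0, 0, 0], 0, 0.33],
    [[0, 0, 0], 0, 0.33]
  ]
}}

```text
clock: 22.58
eef_pos: [522.8, -136.0, 164.3]
eef_rot: [3.14, -0.0, -2.862]
wrist_force: [-1.7, 6.5, 1.1]
finger_gap: 31.0
```

```bash
python3 st.py; python3 -c "
from w import *
snap('w14')"; python3 tilt.py w14; python3 st.py
```

```text
t 22.58 yaw -163.96 pos [ 522.81 -136.01  164.27] head [ 628.53 -105.61  164.26] Ftool [-0.14  6.76 -1.1 ] Mtool [-1.3  -0.2   0.08] rim 22.07 turn from 137.8: 58.27 gap 31.0
22.5833 [ 522.8 -136.   164.3] [ 179.92   -0.   -163.96] [-0.32  0.31  1.59  0.    1.25 -2.17] [-1.73  6.53  1.11] [ 1.31  0.17 -0.08] 31.0
w14 slope deg -2.180547928169935 top at x=0: 44.06618219691802 res 0.5970152956702321 yaw err [ 1.00904716 76.78173842] yc 4.909462979440357 22.3182217807395 58.15297696268902 xend 60.07536900122499
t 22.63 yaw -163.95 pos [ 522.82 -136.    164.24] head [ 628.53 -105.6   164.23] Ftool [-1.    7.04 -0.71] Mtool [-1.27 -0.17  0.06] rim 22.04 turn from 137.8: 58.28 gap 31.1
```

>>> {"api": "carry_out", "payload": {
  "deltas": [
    [[0, -0.03, 0], -0.15, 0.33],
    [[0, 0, 0], 0, 0.33],
    [[0, 0, 0], 0, 0.33]
  ]
}}

```text
clock: 22.88
eef_pos: [522.8, -136.2, 164.3]
eef_rot: [3.14, -0.0, -2.859]
wrist_force: [-1.4, 7.7, 1.7]
finger_gap: 31.0
```

```bash
python3 st.py
```

```text
t 22.88 yaw -163.8 pos [ 522.84 -136.21  164.25] head [ 628.48 -105.52  164.23] Ftool [-0.77  7.85 -1.67] Mtool [-1.43 -0.14  0.06] rim 22.05 turn from 137.8: 58.43 gap 31.0
```

>>> {"api": "carry_out", "payload": {
  "deltas": [
    [[0, 0.2, 0], 0, 0.33],
    [[0, 0.15, 0], 0, 0.5],
    [[0, 0, 0], 0, 0.6],
    [[0, 0, 0], 0, 0.6],
    [[0, 0, 0], 0, 0.6],
    [[0, 0, 0], 0, 0.6],
    [[0, 0, 0], 0, 0.6]
  ]
}}

```text
clock: 23.47
eef_pos: [522.0, -133.8, 164.3]
eef_rot: [-3.141, -0.0, -2.86]
wrist_force: [0.2, 0.0, 0.3]
finger_gap: 56.3
```

```bash
python3 st.py; python3 -c "
from w import *
snap('w15')"; python3 tilt.py w15
```

```text
t 23.47 yaw -163.84 pos [ 522.03 -133.75  164.32] head [ 627.68 -103.14  164.32] Ftool [-0.21 -0.02 -0.25] Mtool [-0.05 -0.05  0.03] rim 22.12 turn from 137.8: 58.39 gap 56.3
23.4667 [ 522.  -133.8  164.3] [-179.99   -0.   -163.84] [-0.32  0.3   1.59 -0.    1.25 -2.17] [0.2  0.04 0.25] [ 0.06 -0.03 -0.03] 56.3
w15 slope deg -1.897938953574044 top at x=0: 44.20635569458464 res 0.5055766235341821 yaw err [ 2.51685804 61.21867893] yc 3.449247201117535 22.611303812216267 58.08949156684414 xend 60.376833787346264
```

View pics/w15.png

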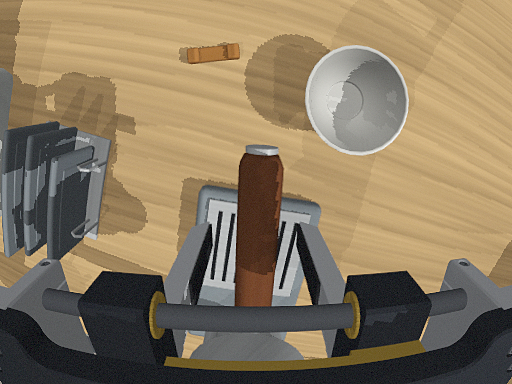

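>>> {"api": "carry_out", "payload": {
  "deltas": [
    [[0.8, 0.1, 0], 0, 0.6],
    [[1.2, 0, 0], 0, 0.6],
    [[0, 0, -1], 0, 0.6],
    [[0, 0, -2], 0, 0.6],
    [[0, 0, -2], 0, 0.6],
    [[0, 0, -1], 0, 0.6],
    [[2, 0, 0], 0, 0.6],
    [[2, 0, 0], 0, 0.6],
    [[2, 0, 0], 0, 0.6],
    [[2, 0, 0], 0, 0.6],
    [[0, 0, 0], 0, 0.6],
    [[0, 0, 0], 0, 0.6]
  ]
}}

```text
clock: 24.52
eef_pos: [425.6, -160.8, 224.9]
eef_rot: [-3.141, 0.001, -2.86]
wrist_force: [-0.2, -0.7, -0.1]
finger_gap: 56.5
```

```bash
python3 st.py; python3 -c "
from w import *
snap('w16');snap('si16','side')
im=cv2.imread('pics/si16.png');cv2.imwrite('pics/si16c.png',cv2.resize(im[130:230,230:370],None,fx=5.5,fy=5.5,interpolation=cv2.INTER_CUBIC))
s,c,p,P=snap('sc16','scene')
"
```

```text
t 24.52 yaw -163.89 pos [ 425.64 -160.76  224.92] head [ 531.32 -130.24  225.02] Ftool [ 0.44 -0.63  0.1 ] Mtool [-0.12 -0.    0.03] rim 82.72 turn from 137.8: 58.34 gap 56.5
24.5167 [ 425.6 -160.8  224.9] [-1.7996e+02  5.0000e-02 -1.6389e+02] [-0.44  0.06  1.73  0.    1.35 -2.29] [-0.25 -0.73 -0.1 ] [ 0.12  0.03 -0.03] 56.5
24.5667 [ 426.1 -160.6  224.7] [-1.7997e+02  4.0000e-02 -1.6386e+02] [-0.44  0.06  1.73  0.    1.35 -2.29] [ 0.78  0.23 -0.02] [0.06 0.01 0.02] 56.4
24.6167 [ 426.3 -160.5  224.5] [-1.7999e+02  2.0000e-02 -1.6383e+02] [-0.44  0.06  1.73  0.    1.35 -2.29] [ 0.5   0.68 -0.58] [-0.01 -0.06 -0.02] 55.9
```

View pics/si16.png

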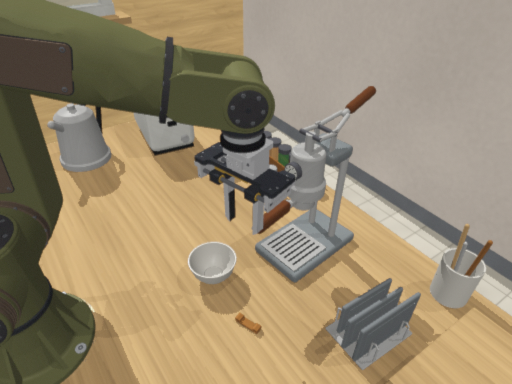

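View pics/w16.png

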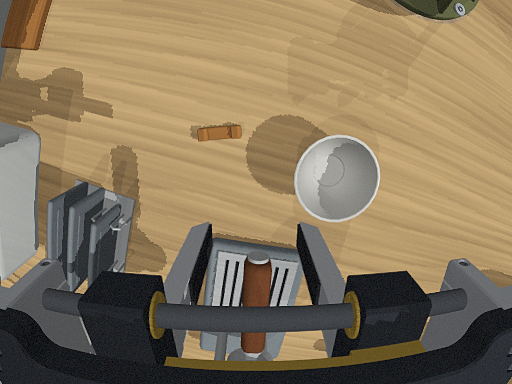

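```bash
python3 -c "
from w import *
a=np.load('pics/sc0P.npy') if False else None
s,c,p,P=snap('si17','side')
p0=cv2.imread('pics/si16.png').astype(int); d=np.abs(p[:,:,::-1].astype(int)-p0).max(2); print('moving px near head',(d[150:230,255:330]>25).sum())
print(manip.read_state()['qd'].round(3)); workorder.sign_off()"
```

```text
24.6667 [ 426.3 -160.4  224.4] [-1.8000e+02  1.0000e-02 -1.6382e+02] [-0.44  0.06  1.73  0.    1.35 -2.29] [-0.06 -0.6   0.49] [ 0.1  -0.03  0.06] 56.1
moving px near head 3
[ 0.     0.001  0.005 -0.     0.001 -0.004]
the job is handed in; nothing more can be done
```

The portafilter is hanging locked in the group by itself, and I handed the job in at about 24.7 s. I raised it through the gaps with no felt contact and turned the handle about 56° round to the front, until the gasket resisted. I then let go, pushed it the last bit with one finger, and backed the arm away.

**Last checks:**
- The handle is about 6° off straight ahead, the head is within about 1–2 mm of the group's axis, and the tilt is under 1°.
- Nothing touches the portafilter: the wrist force reads about 0, and the head does not move between the last two side pictures.
- The bowl, chopstick rest and bento lids appear unmoved. The tamper and cup are not clearly visible in the last pictures, but the arm did not go near them.

**What failed or disagreed:**
- **First grasp:** It closed above the handle and missed. In two camera views the fingertips sit about 13–15 mm above the reported TCP, not 22 mm ahead of it. I re-grasped 33 mm lower.
- **Cameras:** The scene camera disagreed with the side and wrist cameras by about 7 mm, so I lined the head up using head-to-collar distances from the side camera.
- **Tightness:** Gripped, the turning resistance came to about 5 N at the handle. The final finger push reached 7.9 N, and the handle had barely moved by then. Together with the ramp geometry, I estimate the head bears on the press with roughly 26–47 N. I could not measure that directly, and I did not see a verdict.

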